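# Fetch the framed drawing from behind the workshop containers

### The job

Move the oil bottle, the blue can and the white jar from in front of the framed drawing and stand all three on the grey felt mat. With them waiting there, fetch the drawing and lean it stably against the green easel board, square to it, at its middle and with its bottom edge on the bench. Then stand each container back in the middle of its own coaster (amber bottle on yellow, blue can on blue, white jar on red) without letting anything fall over, and leave the drawing leaning on the easel.

Things in the scene. Friction and masses are not known exactly. Their poses are not given: they have to be found in the camera images.
- oil_center (a point): Amber glass oil bottle with a yellow cap: 50 mm diameter up to 85 mm, then the 46 mm diameter cap, 110 mm high in all, about 0.28 kg. Origin of this point: centre, half-way up, on the axis; own z is up. Starts standing upright on the yellow coaster.
- can_center (a point): Blue painted can with bright rims: straight cylinder of 52 mm diameter, 100 mm high, about 0.32 kg. Origin of this point: centre, half-way up, on the axis; own z is up. Starts standing upright on the blue coaster.
- jar_center (a point): White jar with a red lid: 54 mm diameter up to 68 mm, then the 50 mm diameter lid, 90 mm high in all, about 0.25 kg. Origin of this point: centre, half-way up, on the axis; own z is up. Starts standing upright on the red coaster.
- frame_center (a point): Framed drawing: rigid panel in a dark wooden frame, 150 mm wide (own y), 140 mm tall (own z, bottom to top edge), 12 mm thick (own x, out of the picture), about 0.25 kg. Origin: its centre. Starts with its bottom edge on the bench, leaning back 12 degrees on the rack board, its top about 57 mm above that board's, behind the three containers.
- rack: Dark wood board the drawing leans on at first: fixed, upright, 180 mm wide (own y), 80 mm high, 14 mm thick. Origin: on the bench, bottom middle of its front face; own x points level out of that face (roughly away from the robot); two feet 22 mm high reach 64 mm behind it. Coasters lie in a row along its y, 78 mm apart, 85 mm in front of the face.
- easel: Green board: fixed, upright, 180 mm wide (own y), 80 mm high, 14 mm thick. Origin: on the bench, bottom middle of its front face; own x points level out of that face (roughly away from the robot); two feet 22 mm high reach 64 mm behind it. For a 12 degree lean the drawing's bottom back edge stands 17 mm in front of the face, its back on the board's top edge.
- mat_center (a point): Grey felt mat fixed to the bench, 110 mm (own x) by 240 mm (own y), 4 mm thick: the side area where the containers wait. Origin of this point: centre of its top face; z up.
- coaster_yellow: Yellow round coaster fixed to the bench, 72 mm diameter, 4 mm thick, home of the oil bottle. Origin: centre of its underside.
- coaster_blue: Blue round coaster fixed to the bench, 72 mm diameter, 4 mm thick, home of the blue can. Origin: centre of its underside.
- coaster_red: Red round coaster fixed to the bench, 72 mm diameter, 4 mm thick, home of the white jar. Origin: centre of its underside.
Mind the look-alikes: they are no part of the job. Of the things that look like the part that bears jar_center, the smallest one is meant.

How it is judged:
On the way, in this order (a step that is already met when the one before it is completed fails the run):
1. all three containers stand on the felt mat (x of oil_center in the frame of mat_center between -0.055 and 0.055 m and y of oil_center in the frame of mat_center between -0.12 and 0.12 m and height (world z) of oil_center between 0.052 and 0.067 m and angle between each of oil_center, can_center, jar_center's own z axis and vertical below 0.12 rad and linear speed of each of oil, can, jar below 0.03 m/s and x of can_center in the frame of mat_center between -0.055 and 0.055 m and y of can_center in the frame of mat_center between -0.12 and 0.12 m and height (world z) of can_center between 0.047 and 0.062 m and x of jar_center in the frame of mat_center between -0.055 and 0.055 m and y of jar_center in the frame of mat_center between -0.12 and 0.12 m and height (world z) of jar_center between 0.042 and 0.057 m), for 0.2 s.
2. the drawing leans at rest on the easel, let go, while the three containers wait on the mat (all of step 1 and x of frame_center in the frame of easel between -0.015 and 0.04 m and y of frame_center in the frame of easel between -0.02 and 0.02 m and height (world z) of frame_center between 0.058 and 0.074 m and angle between frame_center's own z axis and vertical between 0.08 and 0.42 rad and angle between the y axis of frame_center and the y axis of easel, either way round below 0.2 rad and linear speed of frame below 0.02 m/s and angular speed of frame below 0.1 rad/s and contact force between the fingers and frame below 0.05 N), for 0.2 s.
At the end, for the whole second after the job is handed in: The drawing leans at rest against the green easel: bottom edge on the bench, tilted 5 to 24 degrees, within 20 mm of the easel's middle and within 11 degrees of square to it. Each container stands upright at rest on its own coaster, its axis within 13 mm of the coaster's centre (x of frame_center in the frame of easel between -0.015 and 0.04 m and y of frame_center in the frame of easel between -0.02 and 0.02 m and height (world z) of frame_center between 0.058 and 0.074 m and angle between frame_center's own z axis and vertical between 0.08 and 0.42 rad and angle between the y axis of frame_center and the y axis of easel, either way round below 0.2 rad and linear speed of each of frame, oil, can, jar below 0.02 m/s and angular speed of frame below 0.1 rad/s and horizontal distance between oil_center and coaster_yellow below 0.013 m and height (world z) of oil_center between 0.052 and 0.067 m and angle between each of oil_center, can_center, jar_center's own z axis and vertical below 0.1 rad and horizontal distance between can_center and coaster_blue below 0.013 m and height (world z) of can_center between 0.047 and 0.062 m and horizontal distance between jar_center and coaster_red below 0.013 m and height (world z) of jar_center between 0.042 and 0.057 m); the robot touches nothing.
It fails at once if a container or the drawing falls over (angle between any of oil_center, can_center, jar_center, frame_center's own z axis and vertical above 1 rad).
It also fails if it takes over 147 s, if anything falls off the work surface, if the arm or the gripper's body presses on something with over 40 N, if the wrist force passes 120 N, or if a joint passes its speed limit or range.

### The arm

A 6-joint arm with a two-finger parallel gripper is mounted at the origin on the work surface. World frame = base frame: x ahead of the robot, y to its left, z up, the work surface at z = 0. Lengths are in m, angles in rad, forces in N, time in s.
With the tool pointing down it reaches from about 0.35 to 1 m from the base axis. Payload 7.1 kg.
Tool frame: the origin (TCP) lies at the very end of the fingers, on their centre line; the grasp point (between the pads) lies 19 mm behind it; z points along the fingers, y is the direction in which the jaws open and shut (so a half turn about z gives the same grasp; the last joint's range is limited). The gripper opens to 85 mm and grips with 20 to 120 N. Pads are 22 mm wide; open, the fingers measure 114 mm over their backs; the gripper's body (76 mm by 85 mm) begins 54 mm behind the grasp point. The pads swing forward as they close: fully open they stand 13 mm farther back than shut.
Start: joints at [-1.225, 0.423, 1.63, -0, 1.089, -0.019], TCP at [0.223, -0.584, 0.231] pointing down, gripper open.
Joint ranges: [-3, 3], [-0.9, 2.11], [0.09, 2.58], [-1.31, 4.45], [0.11, 2.69], [-2.54, 2.54]. Speed limits (rad/s): [2.39, 2.39, 3.01, 3.14, 3.14, 3.14].

### API

Orientations are given as a rotation vector (axis times angle).
In Python, from plant import env, optics gives the robot as it stands.
- The arm moves only by the shell command python3 -m crank 'ROWS' [OPENING] [FORCE]. ROWS is JSON, one flat list of numbers, 6 for each row, row after row: the shift along the tool's x, y, z in m, then the turn, a rotation vector about the tool's x, y, z in degrees. In form: [x, y, z, ax, ay, az, x, y, z, ax, ay, az, ...]. A call has 1 to 12 rows; each row shifts and turns the pose as measured when the row begins, along the tool's axes as they then stand; what a row does not reach is not made up. A row lasts 1/10 s, in which the tool goes at most 50 mm and 8.59 degrees, less where a joint would pass 70% of its speed; a pose out of reach is approached as far as the arm can. A call is refused whole if a number of a shift passes 0.05 or a number of a turn 8.59, either way. A call with a gripper value outside its range is refused whole. OPENING is the gripper's target within -1 to 1 (shut at 1, half-way at 0, fully open at -1), set as the call begins (- or left out, the last holds). The fingers move at their own pace and stop on an object; FORCE is the grip in N (left out, the last holds). Time passes only in rows, so rows that do not move let the fingers close. It gives the time, the measured TCP pose, the force and the opening at its end, in the units of the state.
- env.get_obs(): the state, without advancing time (a new reading comes with each control period).
- optics.grab_frame(name): name is "scene" or "side" or "wrist"; returns (picture, depth): 384x512x3 uint8, red, green, blue; 384x512 float32, m along the optical axis (not along the pixel's ray), 0 where there is no reading.
- optics.camera_params(name): a dict with "fovy" (degrees; the focal length in pixels is half the picture's height over the tangent of half this angle, whatever the lens; pixels are square), "cx", "cy" (the principal point, pixels), "D" ([k1, k2, p1, p2, k3] as OpenCV has them; the pictures are not rectified), "cam_to_world" (4x4, takes a point from camera to world coordinates); the wrist camera has in their place "tool_from_camera" (4x4, takes a point from camera to tool coordinates, whose origin is the TCP and whose axes are the flange's). Camera axes: x right, y up, looking along -z (the intrinsics and any distortion apply to the point x, -y, -z); pixel columns grow to the right and rows downward; lengths in m; the calibration is good to about 2 mm. A picture is of the moment at which its call begins: read the wrist's pose just before it. camera_params takes no time and is no camera call.
- env.sign_off(): hands the job in, once; it reports no verdict.
The state is a dict: "time_s": time; "qpos": joint angles; "joint_vel": joint speeds; "joint_efforts": joint torques, N m; "position": TCP position; "tool_rot": TCP orientation; "wrist_force": force on the tool from outside, world axes, zero at the start; "torque": the same for the moment, N m; "grip_width": finger opening in m.
Only numpy, scipy, OpenCV 4.12 (cv2) and the standard library are available. Lean on these libraries where they do the work, as an engineer would, in place of code of your own. Each camera call takes 0.05 s, during which the arm holds its last target.

## Working session

There is one attempt and no reset: what is moved stays moved. The work goes in short steps, Python scripts to look and compute and a shell command to move; the robot and the scene stay as the last step left them, time stands still between calls to the robot, and variables do not carry over. Pictures are saved under pics/ and viewed, and the job is handed in when it is done.

```bash
ls; mkdir -p pics; cat > h.py <<'E'
import numpy as np, cv2
from plant import env, optics
from scipy.spatial.transform import Rotation as R
def K(p,shape=(384,512)):
    f=shape[0]/2/np.tan(np.radians(p['fovy'])/2)
    return np.array([[f,0,p['cx']],[0,f,p['cy']],[0,0,1]])
def pose():
    o=env.get_obs(); T=np.eye(4); T[:3,:3]=R.from_rotvec(o['tool_rot']).as_matrix(); T[:3,3]=o['position']; return T
def c2w(name):
    p=optics.camera_params(name)
    if name=='wrist': return p, pose()@np.array(p['tool_from_camera'])
    return p, np.array(p['cam_to_world'])
def rays(name,px,T=None):
    p,M=c2w(name)
    if T is not None: M=T
    u=cv2.undistortPoints(np.array(px,float).reshape(-1,1,2),K(p),np.array(p['D'],float)).reshape(-1,2)
    d=np.c_[u[:,0],-u[:,1],-np.ones(len(u))]
    return M[:3,3], d@M[:3,:3].T
def onplane(name,px,z,T=None):
    o,d=rays(name,px,T); return o+d*((z-o[2])/d[:,2])[:,None]
def cloud(name,depth,T=None):
    h,w=depth.shape; vv,uu=np.mgrid[:h,:w]
    o,d=rays(name,np.c_[uu.ravel(),vv.ravel()],T)
    return (o+d*depth.reshape(-1,1)).reshape(h,w,3)
def grab(name,fn=None,s=1):
    T=c2w(name)[1]
    im,de=optics.grab_frame(name)
    if fn: cv2.imwrite('pics/'+fn,cv2.resize(im[:,:,::-1],None,fx=s,fy=s))
    np.savez('last_%s.npz'%name,im=im,de=de,T=T)
    return im,de,T
E
python3 - <<'E'
from h import *
print(env.get_obs())
for n in ['scene','side','wrist']:
    print(n,optics.camera_params(n)); grab(n,n+'0.png',1.5)
E
```

```text
pics
{'time_s': 0.0, 'qpos': array([-1.22499990e+00,  4.23851079e-01,  1.63073925e+00, -9.29793140e-06,
        1.08861051e+00, -1.89994868e-02]), 'joint_vel': array([ 5.61900422e-06, -6.63342415e-04, -2.27923993e-04,  3.82848061e-04,
       -3.19745360e-04, -3.76297604e-04]), 'joint_efforts': array([-3.74277166e-03, -5.57392788e+01, -2.81737196e+01, -1.25610268e-04,
        7.41506898e-03,  5.53279688e-05]), 'position': array([ 0.22279965, -0.58331901,  0.23051996]), 'tool_rot': array([-3.08791815e+00, -5.69567146e-01,  4.23480146e-04]), 'wrist_force': array([0.60704957, 0.81114322, 0.51359543]), 'torque': array([-0.01163859,  0.01991473,  0.01000113]), 'grip_width': 0.08549099007709136}
scene {'fovy': 50.02034658871565, 'cx': 250.974534624577, 'cy': 191.77045524241072, 'D': array([0.01023613, 0.        , 0.        , 0.        , 0.        ]), 'cam_to_world': array([[ 0.75259103, -0.50922539,  0.41748801,  0.91480276],
       [ 0.65842532,  0.57317847, -0.48779354, -0.61618612],
       [ 0.00910172,  0.64199372,  0.76665587,  1.01389412],
       [ 0.        ,  0.        ,  0.        
[... 270 characters left out ...]
50555565, -0.54547914,  0.66848036,  0.98414374],
       [ 0.01919245,  0.76748398,  0.64078076,  1.06164659],
       [ 0.        ,  0.        ,  0.        ,  1.        ]])}
wrist {'fovy': 63.86572401682544, 'cx': 260.18460213778786, 'cy': 192.45818653788055, 'D': array([-0.03509118,  0.        ,  0.        ,  0.        ,  0.        ]), 'tool_from_camera': array([[-2.66113563e-04,  9.62711927e-01,  2.70528511e-01,
         6.67384814e-02],
       [ 9.99999294e-01, -5.71782091e-05,  1.18715590e-03,
        -5.83198311e-04],
       [ 1.15835748e-03,  2.70528636e-01, -9.62711232e-01,
        -1.42880554e-01],
       [ 0.00000000e+00,  0.00000000e+00,  0.00000000e+00,
         1.00000000e+00]])}
```

View pics/scene0.png

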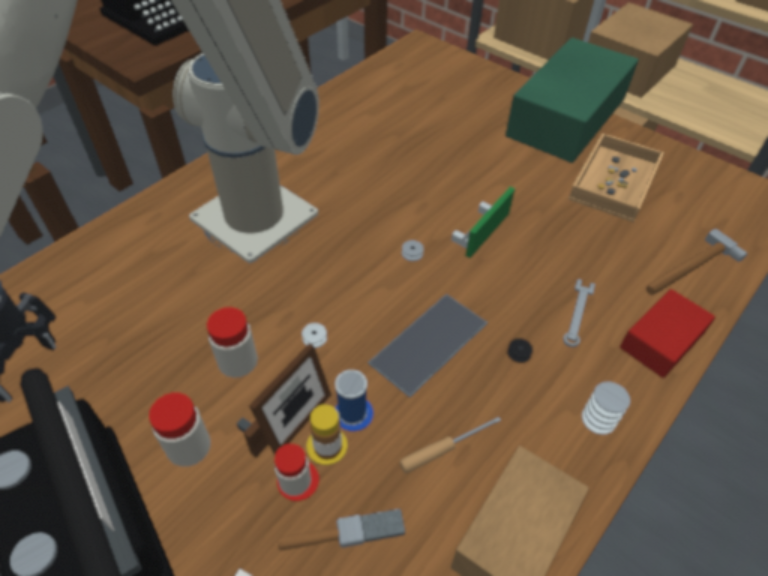

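View pics/side0.png

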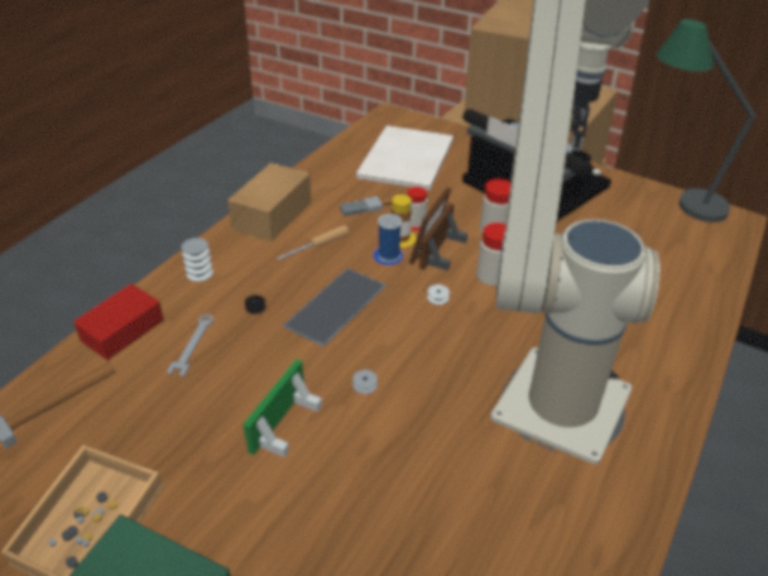

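View pics/wrist0.png

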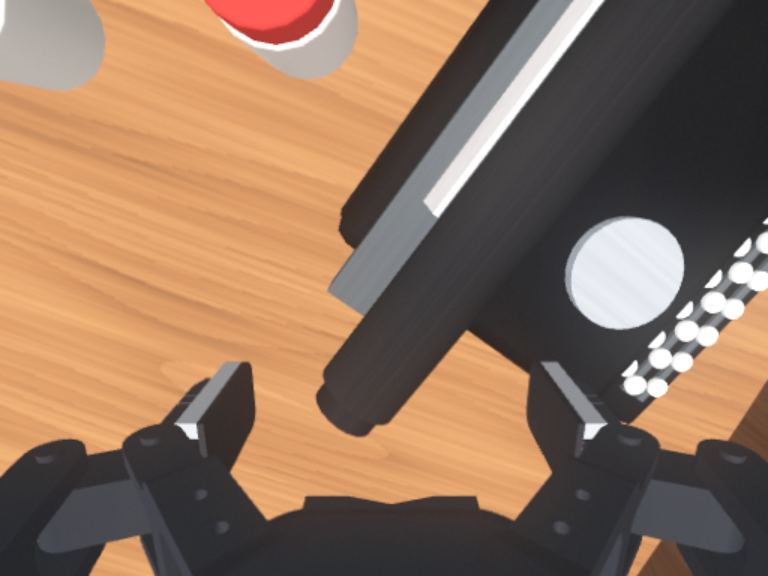

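Scene view (1.5x pixels): the jar look-alikes are white jars with red lids at (230,340), (180,430) and (293,470). Only the last is small and stands on the red coaster, so it is the one I want. The can is at (351,398), the bottle at (325,432), the frame at (290,400), the easel at (490,222) and the mat at (428,345). The red box at (668,330) is unrelated. Next I'll measure these and look at a close crop.

```bash
cat > m.py <<'E'
from h import *
def masks(im):
    hsv=cv2.cvtColor(im,cv2.COLOR_RGB2HSV); H,S,V=[hsv[...,i].astype(int) for i in range(3)]
    return dict(red=((H<6)|(H>174))&(S>170)&(V>90), yellow=(H>20)&(H<32)&(S>150)&(V>110), blue=(H>105)&(H<128)&(S>120), green=(H>55)&(H<75)&(S>150),
     grey=(S<60)&(V<115)&(V>60))
if __name__=='__main__':
  for n in ['scene','side']:
    d=np.load('last_%s.npz'%n); im,de=d['im'],d['de']; P=cloud(n,de); 
    for k,m in masks(im).items():
        m=(m&(de>0)).astype(np.uint8)
        nn,lab,st,ce=cv2.connectedComponentsWithStats(m)
        for i in range(1,nn):
            if st[i,4]<60: continue
            q=P[lab==i]; 
            if q[:,2].min()<-.05 and np.median(q[:,2])<-.02: continue
            print(n,k,st[i],'c',np.round(ce[i],1),'med',np.round(np.median(q,0),3),'min',np.round(np.percentile(q,2,axis=0),3),'max',np.round(np.percentile(q,98,axis=0),3))
E
python3 - <<'E'
from h import *
d=np.load('last_scene.npz'); 
cv2.imwrite('pics/crop1.png',cv2.resize(d['im'][195:340,90:340,::-1],None,fx=3.2,fy=3.2,interpolation=cv2.INTER_CUBIC))
E
python3 m.py
```

```text
scene red [ 419  193   57   49 1546] c [447.4 217.1] med [0.882 0.294 0.061] min [0.832 0.223 0.054] max [0.93  0.373 0.065]
scene red [138 205  26  25 473] c [150.8 215.8] med [ 0.287 -0.293  0.128] min [ 0.254 -0.323  0.114] max [ 0.316 -0.26   0.131]
scene red [ 99 262  31  29 643] c [114.2 275.1] med [ 0.359 -0.465  0.128] min [ 0.324 -0.495  0.116] max [ 0.387 -0.434  0.131]
scene red [183 295  20  22 334] c [192.7 305.5] med [ 0.542 -0.386  0.094] min [ 0.518 -0.406  0.085] max [ 0.563 -0.363  0.098]
scene red [186 309  27  25 137] c [204.4 324.3] med [ 0.566 -0.376  0.004] min [ 0.541 -0.414 -0.001] max [ 0.577 -0.348  0.007]
scene yellow [207 269  18  18 263] c [215.5 278.2] med [ 0.54  -0.306  0.114] min [ 0.519 -0.326  0.104] max [ 0.56  -0.284  0.118]
scene yellow [204 289  28  21 197] c [217.1 301.6] med [ 0.552 -0.321  0.004] min [ 0.505 -0.338 -0.   ] max [ 0.57  -0.271  0.009]
scene blue [225 264  23  23 347] c [236.2 274.7] med [ 0.545 -0.241  0.037] min [ 0.521 -0.256  0.002] max [ 0.559 -0.198  0.087]
scene green [314 127  27  33 163] c [326.9 143.9] med [0.455 0.29
[... 3755 characters left out ...]
11] min [ 0.644 -0.382  0.003] max [ 0.724 -0.31   0.02 ]
side grey [298 142  13  19 110] c [303.1 154. ] med [ 0.423 -0.372  0.02 ] min [ 0.392 -0.385  0.004] max [ 0.441 -0.362  0.065]
side grey [384 148  43  28 151] c [408.6 160.7] med [-0.017 -0.025  0.387] min [-0.057 -0.056  0.385] max [0.047 0.054 0.391]
side grey [285 159  15  20 130] c [290.8 170.9] med [ 0.413 -0.252  0.02 ] min [ 0.381 -0.268  0.005] max [ 0.431 -0.244  0.066]
side grey [ 190  179   67   51 1575] c [222.5 204.2] med [ 0.531 -0.004  0.003] min [ 0.48  -0.125 -0.002] max [0.585 0.104 0.008]
side grey [ 331  192  103   91 1882] c [381.  237.4] med [0.001 0.052 0.181] min [-0.088  0.009  0.028] max [0.1   0.106 0.304]
```

View pics/crop1.png

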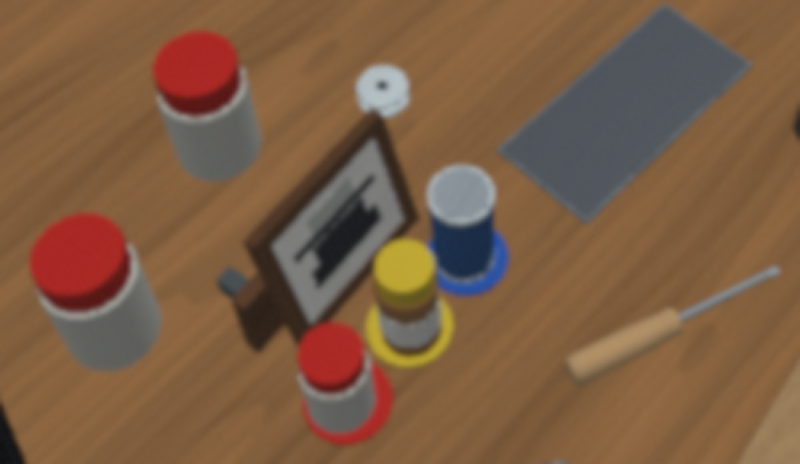

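The crop shows the small white jar with its red lid at about (335,375), standing on the red coaster. The two larger jars stand elsewhere without coasters, so the choice holds. Now I'll rise and move over the scene, with the jaws along world x.

```bash
python3 -m crank '[0,0,-0.05,0,0,0,0,0,-0.05,0,0,0,0,0,-0.05,0,0,0,0.04,-0.02,0,0,0,0,0.04,-0.02,0,0,0,0,0.04,-0.02,0,0,0,0,0.04,-0.02,0,0,0,0,0.04,-0.02,0,0,0,0,0.04,-0.02,0,0,0,0,0.04,-0.02,0,0,0,0,0.04,-0.02,0,0,0,0,0.04,-0.02,0,0,0,0]' -1 30; python3 -m crank '[0.02,0,0,0,0,-8.5,0,0,0,0,0,-8.5,0,0,0,0,0,-8.5,0,0,0,0,0,-8.5,0,0,0,0,0,-8.5,0,0,0,0,0,-8.5,0,0,0,0,0,-8.5,0,0,0,0,0,-8.5,0,0,0,0,0,-1,0,0,0,0,0,0]'
python3 - <<'E'
from h import *
T=pose();print(np.round(T,3)); grab('wrist','w1.png',1.5)
E
```

```text
time_s: 1.35
position: [0.5007, -0.2798, 0.3849]
tool_rot: [-3.087, -0.553, 0.001]
wrist_force: [0.2, -0.1, -0.7]
grip_width: 0.0855
time_s: 2.35
position: [0.5231, -0.2648, 0.3811]
tool_rot: [-2.207, -2.219, -0.003]
wrist_force: [0.9, -0.1, 0.2]
grip_width: 0.0854
[[-0.005  1.    -0.007  0.523]
 [ 1.     0.005  0.01  -0.265]
 [ 0.01  -0.007 -1.     0.381]
 [ 0.     0.     0.     1.   ]]
```

View pics/w1.png

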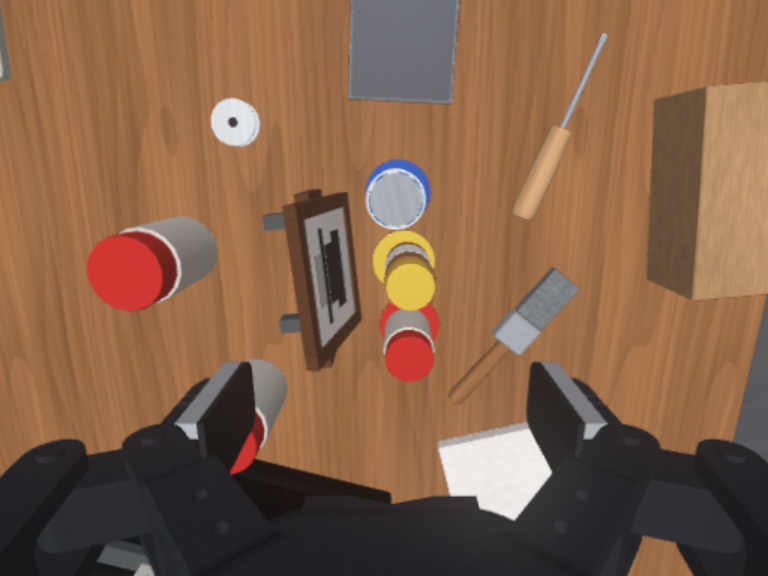

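The wrist view (1.5x pixels) shows the can at (397,197), the bottle cap at (410,285), the jar lid at (409,355), the frame's top edge running from (295,205) to (313,365), and the mat's near edge at y≈100. The coaster row is slightly yawed.

```bash
cat > meas.py <<'E'
from m import *
def tops(im,de,T,name='wrist',region=None):
    P=cloud(name,de,T); M=masks(im); out={}
    x,y,z=P[...,0],P[...,1],P[...,2]
    hsv=cv2.cvtColor(im,cv2.COLOR_RGB2HSV)
    for k,m,h in [('oil',M['yellow'],.114),('jar',M['red'],.094),('can',hsv[...,1]<90,.104)]:
        mm=m&(abs(z-h)<.008)&(x>.47)&(x<.63)&(y<.12)&(y>-.45)
        n,lab,st,ce=cv2.connectedComponentsWithStats(mm.astype(np.uint8))
        if n<2: continue
        i=1+np.argmax(st[1:,4]); 
        c,_=cv2.findContours((lab==i).astype(np.uint8),cv2.RETR_EXTERNAL,cv2.CHAIN_APPROX_NONE)
        px=max(c,key=len).reshape(-1,2); w=onplane(name,px,h,T)[:,:2].astype(np.float32)
        (cx,cy),r=cv2.minEnclosingCircle(w); e=cv2.fitEllipse(w)
        out[k]=(np.round(e[0],4),np.round(e[1],4),np.round((cx,cy,r),4),round(float(np.median(z[lab==i])),4))
    return out
E
python3 - <<'E'
from meas import *
d=np.load('last_wrist.npz'); im,de,T=d['im'],d['de'],d['T']
for k,v in tops(im,de,T).items(): print(k,v)
P=cloud('wrist',de,T); M=masks(im); z=P[...,2]
def fitc(w):
    A=np.c_[2*w,np.ones(len(w))]; s=np.linalg.lstsq(A,(w**2).sum(1),rcond=None)[0]; return s[:2],np.sqrt(s[2]+s[0]**2+s[1]**2)
for k,n in [('yellow','oil'),('red','jar'),('blue','can')]:
    m=M[k]&(abs(z-.003)<.01)&(P[...,0]>.47)&(P[...,0]<.63)&(P[...,1]<-.15)
    pts=np.argwhere(m)[:,::-1]; 
    hull=cv2.convexHull(pts.astype(np.int32)).reshape(-1,2); w=onplane('wrist',hull,.004,T)[:,:2]
    c0,r0=fitc(w)
    for _ in range(8):  # keep points on outer ring
        k_=abs(np.linalg.norm(w-c0,axis=1)-.036)<.004
        c0,r0=fitc(w[k_])
    print(k,c0.round(4),r0.round(4),k_.sum(),len(w))
# frame top edge
m=(z>.115)&(z<.15)&(P[...,0]>.4)&(P[...,0]<.5)&(P[...,1]<-.2)&(P[...,1]>-.4)
q=P[m]; print('frame top',q.min(0).round(3),q.max(0).round(3))
m=(z>.02)&(z<.15)&(P[...,0]>.42)&(P[...,0]<.5)&(P[...,1]<-.2)&(P[...,1]>-.4)
q=P[m]; 
# front face plane fit
c=np.median(q,0); g=q
for _ in range(15):
    A=np.c_[g[:,1:],np.ones(len(g))]; s=np.linalg.lstsq(A,g[:,0],rcond=None)[0]; r=q[:,0]-np.c_[q[:,1:],np.ones(len(q))]@s; g=q[abs(r)<.004]
print('plane x=%.4f y + %.4f z + %.4f'%tuple(s),len(g),len(q)); print(g.min(0),g.max(0))
np.save('fp.npy',s)
# y extent of frame at given height
for zz in (.04,.06,.08,.1,.12):
    h=g[abs(g[:,2]-zz)<.005]; print(zz,h[:,1].min().round(4),h[:,1].max().round(4),np.median(h[:,0]).round(4))
E
```

```text
oil (array([ 0.5377, -0.3053]), array([0.0435, 0.0449]), array([ 0.538 , -0.3053,  0.0232]), 0.1141)
jar (array([ 0.5384, -0.3851]), array([0.0472, 0.0503]), array([ 0.5389, -0.3851,  0.0258]), 0.094)
can (array([ 0.5237, -0.2279]), array([0.0522, 0.0526]), array([ 0.5237, -0.2278,  0.0268]), 0.1047)
yellow [ 0.5335 -0.3047] 0.0354 15 16
red [ 0.5408 -0.3824] 0.0353 12 14
blue [ 0.5258 -0.2271] 0.0348 16 16
frame top [ 0.429 -0.38   0.115] [ 0.461 -0.229  0.141]
plane x=-0.0965 y + -0.2132 z + 0.4464 3412 4111
[ 0.43552588 -0.37987893  0.02002533] [ 0.48077896 -0.22746587  0.1414424 ]
0.04 -0.3769 -0.2283 0.4669
0.06 -0.3774 -0.2284 0.4628
0.08 -0.377 -0.2286 0.4581
0.1 -0.3775 -0.2289 0.4535
0.12 -0.3784 -0.2297 0.4493
```

```bash
cat > go.py <<'E'
# prints shift (tool axes) and turn needed to a target x y z yaw(deg of jaw axis from world x) [lean deg]
from h import *; import sys
a=list(map(float,sys.argv[1:])); T=pose()
yaw=np.radians(a[3]); lean=np.radians(a[4]) if len(a)>4 else 0
jx=np.array([np.cos(yaw),np.sin(yaw),0]); up=np.array([0,0,1.])
y=np.cos(lean)*jx+np.sin(lean)*up; z=np.sin(lean)*jx-np.cos(lean)*up   # frame normal y; fingers down
x=np.cross(y,z); Rt=np.c_[x,y,z]
d=T[:3,:3].T@(np.array(a[:3])-T[:3,3]); r=R.from_matrix(T[:3,:3].T@Rt).as_rotvec(degrees=True)
dd=Rt.T@(np.array(a[:3])-T[:3,3])
print('shift',d.round(4),'turn',r.round(2),'| shift in target axes',dd.round(4), 't',round(env.get_obs()['time_s'],2))
E
python3 go.py .5237 -.228 .045 5.5
```

```text
shift [0.0335 0.003  0.3364] turn [-0.37 -0.58 -5.22] | shift in target axes [0.0366 0.0041 0.3361] t 2.4
```

```bash
python3 -m crank '[0,0,0,-0.4,-0.6,-5.2,0.037,0.004,0.04,0,0,0,0,0,0.05,0,0,0,0,0,0.05,0,0,0,0,0,0.03,0,0,0,0,0,0,0,0,0]' -0.6 30; python3 go.py .5237 -.228 .045 5.5
```

```text
time_s: 3.0
position: [0.526, -0.2308, 0.2123]
tool_rot: [2.123, 2.304, 0.004]
wrist_force: [-0.7, 0.7, 0.1]
grip_width: 0.0684
shift [ 0.0037 -0.0033  0.1673] turn [ 0.42  0.26 -0.82] | shift in target axes [ 0.003  -0.0021  0.1673] t 3.0
```

```bash
python3 -m crank '[0.003,-0.002,0.04,0.4,0.3,-0.8,0,0,0.04,0,0,0,0,0,0.03,0,0,0,0,0,0,0,0,0]'; python3 go.py .5237 -.228 .045 5.5
```

```text
time_s: 3.4
position: [0.5293, -0.2306, 0.1058]
tool_rot: [2.115, 2.311, 0.006]
wrist_force: [-0.1, -0.8, -0.1]
grip_width: 0.0683
shift [ 0.0033 -0.0059  0.0608] turn [ 0.49  0.23 -0.43] | shift in target axes [ 0.0031 -0.0053  0.0608] t 3.4
```

```bash
python3 -m crank '[0.004,-0.007,0.02,0.5,0.3,-0.4,0,0,0.02,0,0,0,0,0,0.02,0,0,0,0,0,0,0,0,0]'; python3 go.py .5237 -.228 .045 5.5;python3 -c "
from h import *
grab('wrist','w2.png',1.5)"
```

```text
time_s: 3.8
position: [0.5296, -0.231, 0.0545]
tool_rot: [2.111, 2.311, 0.007]
wrist_force: [-0.6, -0.1, 0.2]
grip_width: 0.0685
shift [ 0.0036 -0.0057  0.0094] turn [ 0.65  0.31 -0.32] | shift in target axes [ 0.0035 -0.0056  0.0095] t 3.8
```

View pics/w2.png

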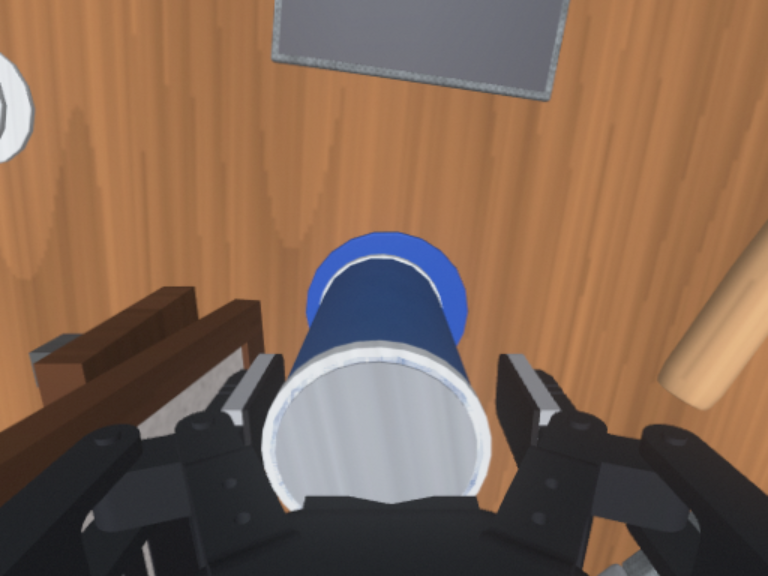

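The can sits between the open fingers, slightly toward the left one (can spans 265–490, fingers 280–500). I'll correct sideways and then grip.

```bash
python3 -m crank '[0.004,-0.006,0.006,0.6,0.3,-0.3,0.002,-0.005,0.003,0,0,0]'; python3 go.py .5237 -.228 .045 5.5
```

```text
time_s: 4.05
position: [0.5224, -0.228, 0.0509]
tool_rot: [2.106, 2.318, 0.005]
wrist_force: [-0.6, -0.0, 0.3]
grip_width: 0.0683
shift [-0.0001  0.0012  0.006 ] turn [ 0.51  0.29 -0.03] | shift in target axes [-0.0001  0.0013  0.0059] t 4.05
```

```bash
python3 -m crank '[0,0.001,0.005,0.5,0.3,0,0,0,0,0,0,0,0,0,0,0,0,0,0,0,0,0,0,0,0,0,0,0,0,0]' 1 40; python3 -m crank '[0,0,0,0,0,0,0,0,0,0,0,0]'; python3 go.py .5237 -.228 .045 5.5
```

```text
time_s: 4.55
position: [0.5233, -0.2278, 0.0469]
tool_rot: [-2.113, -2.324, -0.001]
wrist_force: [1.2, -0.3, -0.0]
grip_width: 0.051
time_s: 4.75
position: [0.5233, -0.2278, 0.0469]
tool_rot: [-2.113, -2.324, -0.001]
wrist_force: [0.3, 0.3, -1.3]
grip_width: 0.0514
shift [-0.0003  0.0004  0.0019] turn [ 0.   -0.03 -0.05] | shift in target axes [-0.0003  0.0004  0.0019] t 4.75
```

```bash
python3 -m crank '[0,0,-0.05,0,0,0,0,0,-0.05,0,0,0,0,0,-0.05,0,0,0,0,0,0,0,0,0]'; python3 - <<'E'
from m import *
for n in ['scene','side']:
    d=np.load('last_%s.npz'%n); im,de=d['im'],d['de']; m=masks(im)['grey'].astype(np.uint8)
    nn,lab,st,ce=cv2.connectedComponentsWithStats(m)
    sel=[i for i in range(1,nn) if st[i,4]>1400 and 200<ce[i][0]<300 and 190<ce[i][1]<240]
    for i in sel:
        c,_=cv2.findContours((lab==i).astype(np.uint8),cv2.RETR_EXTERNAL,cv2.CHAIN_APPROX_NONE)
        w=onplane(n,max(c,key=len).reshape(-1,2),.004)[:,:2].astype(np.float32)
        print(n,cv2.minAreaRect(w))
    # easel: points of green
    g=masks(im)['green']&(de>0); P=cloud(n,de)[g]; P=P[(abs(P[:,0]-.45)<.06)&(P[:,2]<.1)]
    top=P[P[:,2]>.076]; print('easel top',len(top),top.min(0).round(3),top.max(0).round(3),np.polyfit(top[:,1],top[:,0],1))
    f=P[(P[:,2]>.01)&(P[:,2]<.073)]; print('face',len(f),np.polyfit(f[:,1],f[:,0],1),f.min(0).round(3),f.max(0).round(3))
T=pose();print(T.round(3))
E
python3 go.py .53 .064 .20 5.5
```

```text
time_s: 5.15
position: [0.5209, -0.2269, 0.1966]
tool_rot: [-2.105, -2.316, 0.006]
wrist_force: [1.7, -0.3, -2.9]
grip_width: 0.0513
scene ((0.5342348217964172, -0.009793594479560852), (0.24081337451934814, 0.11036132276058197), 87.56233978271484)
easel top 98 [0.444 0.229 0.076] [0.462 0.392 0.086] [-0.07763975  0.47737668]
face 77 [-0.05307596  0.47216   ] [0.451 0.229 0.017] [0.462 0.376 0.073]
side ((0.5314103960990906, -0.010074235498905182), (0.23958714306354523, 0.10881771147251129), 87.62654876708984)
easel top 158 [0.432 0.237 0.076] [0.454 0.408 0.084] [-0.08011631  0.46869124]
face 197 [-0.07059812  0.46228313] [0.432 0.237 0.011] [0.449 0.408 0.073]
[[-0.095  0.995 -0.011  0.521]
 [ 0.995  0.095  0.005 -0.227]
 [ 0.006 -0.011 -1.     0.197]
 [ 0.     0.     0.     1.   ]]
shift [ 0.2888  0.0367 -0.002 ] turn [-0.61 -0.37 -0.05] | shift in target axes [ 0.2887  0.037  -0.0034] t 5.15
```

```bash
python3 -m crank '[0.042,0.006,0,0,0,0,0.042,0.006,0,0,0,0,0.042,0.006,0,0,0,0,0.042,0.006,0,0,0,0,0.042,0.006,0,0,0,0,0.042,0.006,0,0,0,0,0.036,0.006,0,-0.6,-0.4,0,0,0,0,0,0,0]'; python3 go.py .535 .066 .047 0
```

```text
time_s: 5.95
position: [0.5323, 0.0722, 0.1925]
tool_rot: [-2.119, -2.318, 0.007]
wrist_force: [0.8, -1.0, -3.3]
grip_width: 0.0513
shift [-0.0061  0.0027  0.1455] turn [-0.25  0.14  5.13] | shift in target axes [-0.0062  0.0027  0.1455] t 5.95
```

```bash
python3 -m crank '[-0.005,0.002,0.045,0,0,0,0,0,0.045,0,0,0,0,0,0.03,0,0,0,0,0,0,0,0,0]'; python3 go.py .535 .066 .047 5
```

```text
time_s: 6.35
position: [0.5336, 0.068, 0.0676]
tool_rot: [-2.114, -2.323, 0.008]
wrist_force: [-0.5, -0.3, -2.8]
grip_width: 0.0517
shift [-0.0021  0.0013  0.0206] turn [-0.24  0.16  0.39] | shift in target axes [-0.0021  0.0012  0.0206] t 6.35
```

```bash
python3 -m crank '[0,0,0.012,0,0,0,0,0,0.006,-0.2,0.2,0,0,0,0.002,0,0,0,0,0,0.001,0,0,0]'; python3 go.py .535 .066 .047 5
```

```text
time_s: 6.75
position: [0.5348, 0.0671, 0.0473]
tool_rot: [2.115, 2.322, 0.003]
wrist_force: [0.0, -0.9, -4.2]
grip_width: 0.0515
shift [-0.0011  0.0001  0.0003] turn [ 0.1  -0.06  0.33] | shift in target axes [-0.0011  0.0001  0.0003] t 6.75
```

Now open to about 68 mm and rise.

```bash
python3 -m crank '[0,0,0,0,0,0,0,0,0,0,0,0,0,0,0,0,0,0]' -0.6; python3 -m crank '[0,0,-0.05,0,0,0,0,0,-0.05,0,0,0,0,0,-0.05,0,0,0,0,0,-0.02,0,0,0,0,0,0,0,0,0]'; python3 go.py .5377 -.305 .2 5.5
```

```text
time_s: 7.05
position: [0.5375, 0.0673, 0.0502]
tool_rot: [2.113, 2.319, 0.01]
wrist_force: [0.2, -0.6, -0.7]
grip_width: 0.0686
time_s: 7.55
position: [0.5365, 0.0672, 0.225]
tool_rot: [2.113, 2.32, 0.008]
wrist_force: [-0.2, -0.3, 0.7]
grip_width: 0.0683
shift [-0.3707 -0.0337  0.0244] turn [ 0.37 -0.05 -0.15] | shift in target axes [-0.3706 -0.0345  0.025 ] t 7.55
```

```bash
python3 -m crank '[-0.041,-0.004,0,0,0,0,-0.041,-0.004,0,0,0,0,-0.041,-0.004,0,0,0,0,-0.041,-0.004,0,0,0,0,-0.041,-0.004,0,0,0,0,-0.041,-0.004,0,0,0,0,-0.041,-0.004,0,0,0,0,-0.041,-0.004,0.01,0,0,0,-0.041,-0.002,0.01,0,0,0,0,0,0,0,0,0]';  python3 go.py .5377 -.305 .052 5.5; python3 -c "
from meas import *
im,de,T=grab('wrist','w3.png',1.5); print(tops(im,de,T))"
```

```text
time_s: 8.55
position: [0.536, -0.3149, 0.1963]
tool_rot: [2.108, 2.328, 0.01]
wrist_force: [-0.3, -0.3, -0.3]
grip_width: 0.0683
shift [0.0092 0.0018 0.1443] turn [ 0.32 -0.2   0.19] | shift in target axes [0.0097 0.0026 0.1443] t 8.55
{'oil': (array([ 0.5376, -0.3058]), array([0.0441, 0.0452]), array([ 0.5373, -0.3058,  0.0232]), 0.1141), 'jar': (array([ 0.5385, -0.385 ]), array([0.0479, 0.0517]), array([ 0.5382, -0.385 ,  0.0264]), 0.0941)}
```

View pics/w3.png

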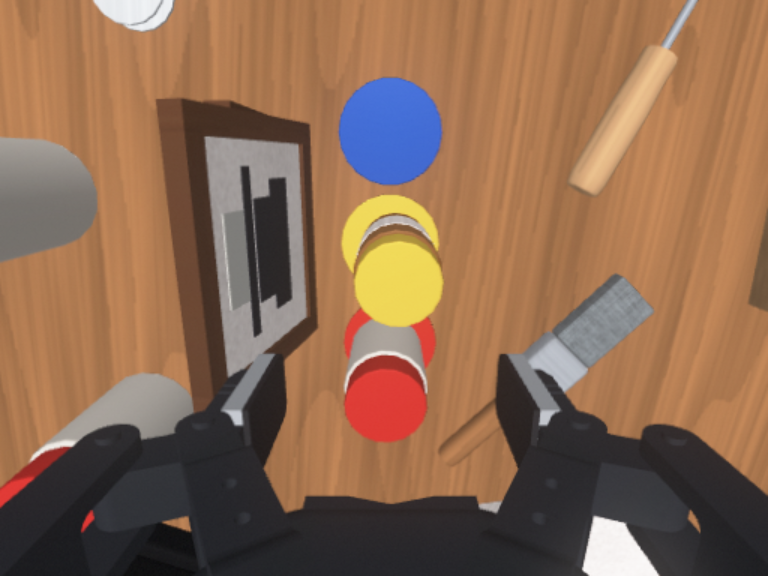

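The blue coaster is now fully clear at (390,131), the oil cap is at (398,282), and the jar lid is at (386,398). Descending on the bottle.

```bash
python3 - <<'E'
from meas import *
d=np.load('last_wrist.npz'); m=masks(d['im'])['blue'].astype(np.uint8)
c,_=cv2.findContours(m,cv2.RETR_EXTERNAL,cv2.CHAIN_APPROX_NONE); c=max(c,key=len).reshape(-1,2)
print('blue',cv2.fitEllipse(onplane('wrist',c,.004,d['T'])[:,:2].astype(np.float32)))
E
python3 -m crank '[0.009,0.002,0.04,0.3,-0.2,0,0.004,0.001,0.04,0,0,0,0,0,0.03,0,0,0,0,0,0,0,0,0]';  python3 go.py .5376 -.3057 .052 5.5
```

```text
blue ((0.5259780287742615, -0.22751259803771973), (0.06935473531484604, 0.06974644213914871), 177.82275390625)
time_s: 9.0
position: [0.5374, -0.2964, 0.0826]
tool_rot: [-2.107, -2.329, -0.002]
wrist_force: [-0.7, -0.1, 0.3]
grip_width: 0.0682
shift [-0.0094 -0.0008  0.0306] turn [ 0.01 -0.11  0.22] | shift in target axes [-0.0093 -0.0007  0.0306] t 9.0
```

```bash
python3 -m crank '[-0.008,-0.001,0.015,0,0,0,-0.002,0,0.012,0,0,0,0,0,0,0,0,0]';  python3 go.py .5376 -.3057 .052 5.5
```

```text
time_s: 9.3
position: [0.5384, -0.3043, 0.0565]
tool_rot: [-2.104, -2.331, -0.003]
wrist_force: [-0.4, 0.1, 0.1]
grip_width: 0.0684
shift [-0.0013 -0.0009  0.0045] turn [ 0.02 -0.12  0.36] | shift in target axes [-0.0013 -0.0009  0.0045] t 9.3
```

```bash
python3 -m crank '[-0.002,-0.001,0.005,0,0,0,-0.001,0,0,0,0,0,0,0,0,0,0,0,0,0,0,0,0,0,0,0,0,0,0,0,0,0,0,0,0,0]' 1 40;  python3 go.py .5376 -.3057 .052 5.5; python3 -m crank '[0,0,-0.05,0,0,0,0,0,-0.05,0,0,0,0,0,-0.05,0,0,0,0,0,-0.02,0,0,0,0,0,0,0,0,0]'; python3 go.py .533 -.010 .2 5
```

```text
time_s: 9.9
position: [0.5392, -0.3075, 0.0547]
tool_rot: [2.103, 2.331, 0.004]
wrist_force: [-0.9, 0.8, -2.3]
grip_width: 0.0491
shift [ 0.002  -0.0014  0.0027] turn [0.21 0.   0.39] | shift in target axes [ 0.002  -0.0014  0.0027] t 9.9
time_s: 10.4
position: [0.5367, -0.3066, 0.2267]
tool_rot: [-2.1, -2.328, -0.001]
wrist_force: [-0.2, -0.7, -2.2]
grip_width: 0.0492
shift [0.2953 0.0268 0.0282] turn [-0.21 -0.3   0.88] | shift in target axes [0.2958 0.0222 0.0267] t 10.4
```

```bash
python3 -m crank '[0.042,0.004,0,0,0,0,0.042,0.004,0,0,0,0,0.042,0.004,0,0,0,0,0.042,0.004,0,0,0,0,0.042,0.004,0,0,0,0,0.042,0.003,0.005,0,0,0,0.035,0.003,0.005,0,0,0,0,0,0,0,0,0]'; python3 go.py .533 -.010 .055 5
```

```text
time_s: 11.2
position: [0.5272, -0.0091, 0.2063]
tool_rot: [-2.1, -2.315, 0.01]
wrist_force: [0.4, -0.5, -2.9]
grip_width: 0.0492
shift [-0.0026  0.0081  0.1512] turn [-0.89 -0.43  0.57] | shift in target axes [-0.0014  0.0058  0.1513] t 11.2
```

```bash
python3 -m crank '[-0.002,0.006,0.04,-0.8,-0.4,0.5,0,0.002,0.04,0,0,0,0,0,0.04,0,0,0,0,0,0,0,0,0]'; python3 go.py .533 -.010 .055 5
```

```text
time_s: 11.6
position: [0.5331, -0.0095, 0.0795]
tool_rot: [-2.115, -2.32, 0.004]
wrist_force: [-0.7, -0.7, -2.2]
grip_width: 0.0488
shift [-0.0004 -0.0001  0.0245] turn [-0.19  0.01  0.27] | shift in target axes [-0.0004 -0.0001  0.0245] t 11.6
```

```bash
python3 -m crank '[0,0,0.015,-0.2,0,0,0,0,0.008,0,0,0,0,0,0.002,0,0,0,0,0,0,0,0,0]'; python3 go.py .533 -.010 .055 5
```

```text
time_s: 12.0
position: [0.5334, -0.0111, 0.0551]
tool_rot: [-2.118, -2.32, 0.001]
wrist_force: [0.3, -0.5, -1.9]
grip_width: 0.049
shift [ 0.0011 -0.0003  0.0001] turn [-0.05  0.02  0.19] | shift in target axes [ 0.0011 -0.0003  0.0001] t 12.0
```

```bash
python3 -m crank '[0,0,0.001,0,0,0,0,0,0,0,0,0,0,0,0,0,0,0,0,0,0,0,0,0]' -0.6; python3 -m crank '[0,0,-0.05,0,0,0,0,0,-0.05,0,0,0,0,0,-0.04,0,0,0,0,0,0,0,0,0]'; python3 go.py .5385 -.385 .19 5.5
```

```text
time_s: 12.4
position: [0.5367, -0.0115, 0.0582]
tool_rot: [2.115, 2.315, 0.006]
wrist_force: [0.1, 0.5, -0.5]
grip_width: 0.0687
time_s: 12.8
position: [0.5351, -0.0112, 0.2002]
tool_rot: [2.118, 2.319, 0.0]
wrist_force: [0.3, 0.1, -0.3]
grip_width: 0.0682
shift [-0.3726 -0.0305  0.0104] turn [ 0.05  0.04 -0.3 ] | shift in target axes [-0.3724 -0.0324  0.0102] t 12.8
```

```bash
python3 -m crank '[-0.041,-0.004,0,0,0,0,-0.041,-0.004,0,0,0,0,-0.041,-0.004,0,0,0,0,-0.041,-0.004,0,0,0,0,-0.041,-0.004,0,0,0,0,-0.041,-0.004,0,0,0,0,-0.041,-0.004,0,0,0,0,-0.041,-0.002,0,0,0,0,-0.038,-0.002,0,0,0,0,0,0,0,0,0,0]';  python3 go.py .5385 -.385 .035 5.5; python3 -c "
from meas import *
im,de,T=grab('wrist','w4.png',1.5); print(tops(im,de,T))
m=masks(im)['yellow'].astype(np.uint8)
c,_=cv2.findContours(m,cv2.RETR_EXTERNAL,cv2.CHAIN_APPROX_NONE); c=max(c,key=len).reshape(-1,2)
print('yellow',cv2.fitEllipse(onplane('wrist',c,.004,T)[:,:2].astype(np.float32)))"; python3 go.py .5385 -.385 .035 5.5
```

```text
time_s: 13.8
position: [0.5367, -0.3907, 0.1981]
tool_rot: [2.109, 2.324, 0.004]
wrist_force: [-0.0, -0.3, 0.3]
grip_width: 0.0683
shift [0.0055 0.0016 0.1631] turn [0.25 0.03 0.03] | shift in target axes [0.0055 0.0023 0.1631] t 13.8
{'jar': (array([ 0.5385, -0.3863]), array([0.0477, 0.0494]), array([ 0.5387, -0.3861,  0.0252]), 0.0941)}
yellow ((0.5335119962692261, -0.30509307980537415), (0.07003756612539291, 0.0700756311416626), 95.67976379394531)
shift [0.0029 0.002  0.1627] turn [ 0.18 -0.08  0.06] | shift in target axes [0.0032 0.0025 0.1627] t 13.85
```

View pics/w4.png

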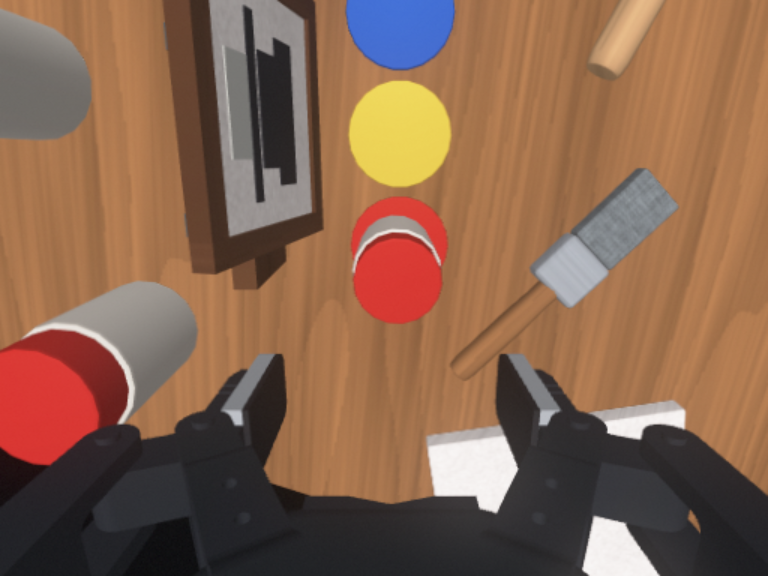

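The jar lid is at (398,278) and the yellow coaster is clear at (400,134). Nothing stands in the way of the fingers.

```bash
python3 -m crank '[0.002,0.002,0.045,0,0,0,0,0,0.045,0,0,0,0,0,0.035,0,0,0,0,0,0,0,0,0]';  python3 go.py .5385 -.3857 .035 5.5
```

```text
time_s: 14.25
position: [0.539, -0.3822, 0.0696]
tool_rot: [2.109, 2.326, 0.007]
wrist_force: [-0.4, -0.6, -0.1]
grip_width: 0.0684
shift [-0.0034 -0.001   0.0346] turn [ 0.26 -0.1   0.11] | shift in target axes [-0.0034 -0.0008  0.0346] t 14.25
```

```bash
python3 -m crank '[-0.003,-0.001,0.018,0.2,0,0,0,-0.001,0.014,0,0,0,0,0,0.001,0,0,0]';  python3 go.py .5385 -.3857 .035 5.5
```

```text
time_s: 14.55
position: [0.5386, -0.3828, 0.0382]
tool_rot: [-2.107, -2.33, -0.004]
wrist_force: [-0.2, 1.1, 0.1]
grip_width: 0.0682
shift [-0.0028 -0.0004  0.0032] turn [ 0.09 -0.1   0.27] | shift in target axes [-0.0028 -0.0004  0.0032] t 14.55
```

```bash
python3 -m crank '[-0.003,0,0.004,0,0,0,0,0,0,0,0,0,0,0,0,0,0,0,0,0,0,0,0,0,0,0,0,0,0,0]' 1 40;  python3 go.py .5385 -.3857 .035 5.5; python3 -m crank '[0,0,-0.05,0,0,0,0,0,-0.05,0,0,0,0,0,-0.05,0,0,0,0,0,-0.02,0,0,0,0,0,0,0,0,0]'; python3 go.py .530 -.086 .19 5
```

```text
time_s: 15.05
position: [0.541, -0.3866, 0.0383]
tool_rot: [2.103, 2.327, 0.005]
wrist_force: [-0.3, 0.4, -2.3]
grip_width: 0.0531
shift [ 0.0012 -0.0024  0.0033] turn [0.33 0.1  0.3 ] | shift in target axes [ 0.0012 -0.0024  0.0033] t 15.05
time_s: 15.55
position: [0.5383, -0.3856, 0.2106]
tool_rot: [-2.105, -2.329, -0.004]
wrist_force: [0.3, 0.5, -2.1]
grip_width: 0.0534
shift [0.2989 0.0219 0.0216] turn [ 0.   -0.19  0.77] | shift in target axes [0.2992 0.0178 0.0206] t 15.55
```

```bash
python3 -m crank '[0.042,0.004,0,0,0,0,0.042,0.004,0,0,0,0,0.042,0.004,0,0,0,0,0.042,0.004,0,0,0,0,0.042,0.004,0,0,0,0,0.042,0.004,0.005,0,0,0,0.042,0.004,0.005,0,0,0,0,0,0,0,0,0]'; python3 go.py .531 -.086 .0385 5;  python3 -m crank '[0,0,0.04,-0.3,-0.2,0,0,0,0.04,0,0,0,0,0,0.03,0,0,0,0,0,0,0,0,0]';python3 go.py .531 -.086 .0385 5
```

```text
time_s: 16.35
position: [0.5306, -0.0806, 0.1903]
tool_rot: [-2.105, -2.316, 0.005]
wrist_force: [-0.4, -0.9, -2.4]
grip_width: 0.0529
shift [-0.0064  0.0014  0.1518] turn [-0.59 -0.37  0.45] | shift in target axes [-5.400e-03 -1.000e-04  1.518e-01] t 16.35
time_s: 16.75
position: [0.5284, -0.0789, 0.0741]
tool_rot: [-2.104, -2.324, 0.005]
wrist_force: [-0.8, -0.1, -1.3]
grip_width: 0.0529
shift [-0.0075  0.0021  0.0356] turn [-0.38 -0.16  0.69] | shift in target axes [-0.0073  0.002   0.0356] t 16.75
```

```bash
python3 -m crank '[-0.007,0.002,0.014,-0.4,-0.2,0.5,-0.003,0,0.012,0,0,0,0,0,0.006,0,0,0,0,0,0.002,0,0,0]';python3 go.py .531 -.086 .0385 5
```

```text
time_s: 17.15
position: [0.5314, -0.0901, 0.0394]
tool_rot: [2.12, 2.318, -0.001]
wrist_force: [-0.1, 0.3, -2.9]
grip_width: 0.0532
shift [ 0.0041 -0.0001  0.0009] turn [-0.02  0.03  0.12] | shift in target axes [ 0.0041 -0.0001  0.0009] t 17.15
```

```bash
python3 -m crank '[0,0,0.001,0,0,0,0,0,0,0,0,0,0,0,0,0,0,0]' -0.6; python3 -m crank '[0,0,-0.05,0,0,0,0,0,-0.05,0,0,0,0,0,-0.05,0,0,0,0,0,-0.05,0,0,0,0,0,-0.05,0,0,0,0,0,-0.03,0,0,0,0,0,0,0,0,0]' -0.2; python3 - <<'E'
from meas import *
im,de,T=grab('wrist','w5.png',1.5); print(T.round(3)); print(tops(im,de,T)); grab('scene','s5.png',1.5)
E
```

```text
time_s: 17.45
position: [0.5332, -0.0904, 0.0404]
tool_rot: [2.118, 2.316, 0.002]
wrist_force: [0.3, 0.1, 0.3]
grip_width: 0.0686
time_s: 18.15
position: [0.5326, -0.0893, 0.3283]
tool_rot: [2.115, 2.317, 0.003]
wrist_force: [-0.1, -0.4, -0.1]
grip_width: 0.0514
[[ 0.996 -0.086 -0.029  0.524]
 [ 0.09   0.959  0.27  -0.021]
 [ 0.004 -0.271  0.962  0.471]
 [ 0.     0.     0.     1.   ]]
{'oil': (array([ 0.5323, -0.011 ]), array([0.0433, 0.0436]), array([ 0.5321, -0.0112,  0.0225]), 0.1142), 'jar': (array([ 0.5296, -0.0907]), array([0.0467, 0.0488]), array([ 0.5296, -0.0907,  0.0251]), 0.0941), 'can': (array([0.5333, 0.0662]), array([0.051 , 0.0526]), array([0.5333, 0.0667, 0.027 ]), 0.1048)}
```

View pics/w5.png

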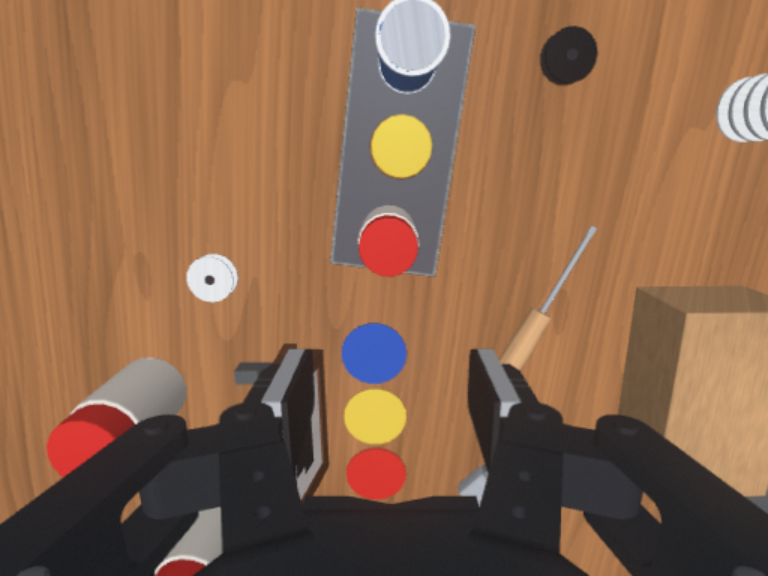

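View pics/s5.png

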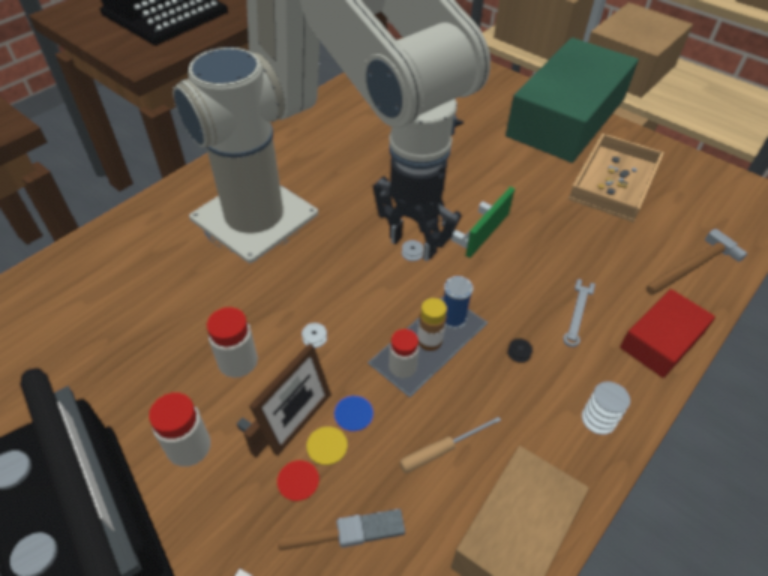

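All three stand on the mat: can (413,37), bottle cap (401,146) and jar lid (389,247) in the wrist view. Next I'll look at the easel from above.

```bash
python3 -m crank '[0.045,0,0,0,0,0,0.045,0,0,0,0,0,0.045,0,0,0,0,0,0.045,-0.008,0,0,0,0,0.045,-0.008,0,0,0,0,0.045,-0.008,0,0,0,0,0.045,-0.008,0,0,0,0,0.035,0,0,0,0,0,0,0,0,0,0,0]'; python3 - <<'E'
from m import *
im,de,T=grab('wrist','w6.png',1.5); print(pose().round(3))
P=cloud('wrist',de,T); g=masks(im)['green']&(de>0)&(P[...,0]<.6)&(P[...,2]<.1)
q=P[g]; print(len(q),q.min(0).round(3),q.max(0).round(3))
top=q[q[:,2]>.074]; print('top z',np.median(top[:,2]))
m=(g&(P[...,2]>.074)).astype(np.uint8); c,_=cv2.findContours(m,cv2.RETR_EXTERNAL,cv2.CHAIN_APPROX_NONE); c=max(c,key=len).reshape(-1,2)
w=onplane('wrist',c,.08,T)[:,:2].astype(np.float32); print(cv2.minAreaRect(w), cv2.boxPoints(cv2.minAreaRect(w)))
f=q[(q[:,2]>.01)&(q[:,2]<.07)]; print('face',len(f), np.polyfit(f[:,1],f[:,0],1) if len(f)>10 else '')
E
```

```text
time_s: 19.15
position: [0.457, 0.2662, 0.3072]
tool_rot: [-2.114, -2.303, 0.038]
wrist_force: [-1.2, -0.2, 0.1]
grip_width: 0.0512
[[-0.085  0.996 -0.028  0.457]
 [ 0.996  0.085 -0.009  0.265]
 [-0.006 -0.029 -1.     0.307]
 [ 0.     0.     0.     1.   ]]Traceback (most recent call last):
  File "<stdin>", line 4, in <module>
    return umr_minimum(a, axis, None, out, keepdims, initial, where)
ValueError: zero-size array to reduction operation minimum which has no identity
```

View pics/w6.png

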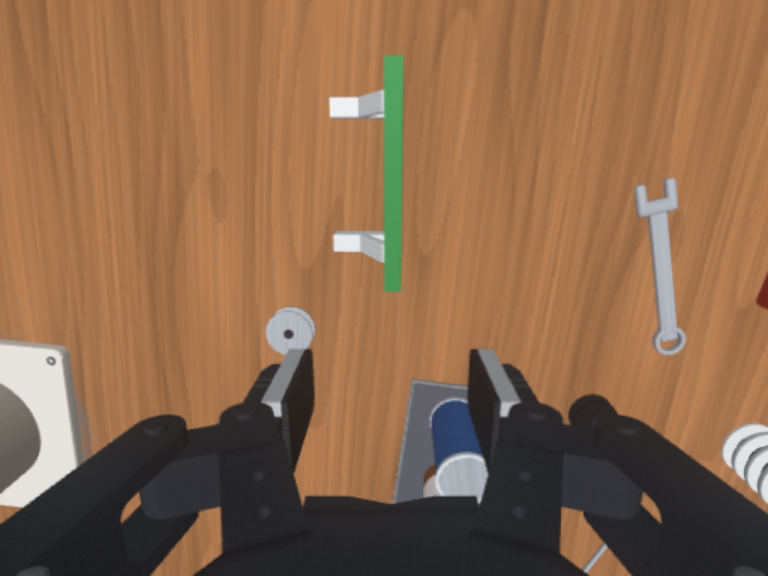

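The easel's top edge is the green bar running from (394,57) to (393,290). My colour threshold was too strict, so I'll loosen it.

```bash
python3 - <<'E'
from m import *
d=np.load('last_wrist.npz'); im,de,T=d['im'],d['de'],d['T']
hsv=cv2.cvtColor(im,cv2.COLOR_RGB2HSV); print(hsv[100,262])
g=(hsv[...,0]>50)&(hsv[...,0]<80)&(hsv[...,1]>90)
P=cloud('wrist',de,T)
m=(g).astype(np.uint8); c,_=cv2.findContours(m,cv2.RETR_EXTERNAL,cv2.CHAIN_APPROX_NONE); c=max(c,key=len).reshape(-1,2)
print('z',np.percentile(P[g][:,2],[5,50,95]))
w=onplane('wrist',c,.08,T)[:,:2].astype(np.float32); r=cv2.minAreaRect(w); print(r, cv2.boxPoints(r))
E
```

```text
[ 65 128 158]
z [0.07880625 0.08018287 0.08158815]
((0.4459850490093231, 0.31779682636260986), (0.013387588784098625, 0.17859190702438354), 4.687577247619629) [[0.43201616 0.40624708]
 [0.44661114 0.22825252]
 [0.45995393 0.22934657]
 [0.44535896 0.40734112]]
```

```bash
python3 -m crank '[-0.046,0,0,0,0,0,-0.046,0,0,0,0,0,-0.046,0,0,0,0,0,-0.046,0,0,0,0,0,-0.046,0,0,0,0,0,-0.046,0,0,0,0,0,-0.046,0,0,0,0,0,-0.046,0,0,0,0,0,-0.046,0,0,0,0,0,-0.046,0,0,0,0,0,-0.046,-0.003,0,0,0,0,-0.046,-0.003,0,0,0,0]'; python3 go.py .4496 -.304 .095 5.5 12
```

```text
time_s: 20.4
position: [0.4847, -0.3116, 0.2958]
tool_rot: [-2.101, -2.288, 0.068]
wrist_force: [0.9, -0.9, 0.1]
grip_width: 0.0517
shift [ 0.0113 -0.023   0.2024] turn [-15.21   0.27  -0.59] | shift in target axes [ 0.0109 -0.0752  0.1893] t 20.4
```

```bash
python3 -m crank '[0.008,0,0,-7.6,0.2,-0.4,0,0,0,-7.6,0,-0.2,0,0,0,0,0,0]'; python3 go.py .4496 -.304 .095 5.5 12
```

```text
time_s: 20.7
position: [0.4796, -0.312, 0.2885]
tool_rot: [2.025, 2.205, 0.233]
wrist_force: [-0.2, 0.7, -0.5]
grip_width: 0.0509
shift [ 0.01   -0.0686  0.1833] turn [-0.06 -0.03 -0.64] | shift in target axes [ 0.0109 -0.0687  0.1832] t 20.7
```

```bash
python3 -m crank '[0.005,-0.036,0,0,0,-0.6,0.006,-0.034,0,0,0,0,0,0,0.04,0,0,0,0,0,0.04,0,0,0,0,0,0.03,0,0,0,0,0,0,0,0,0]' -0.2; python3 go.py .4496 -.304 .095 5.5 12; python3 - <<'E'
from meas import *
im,de,T=grab('wrist','w7.png',1.5); s=np.load('fp.npy')
P=cloud('wrist',de,T); z=P[...,2]
q=P[(z>.04)&(z<.15)&(P[...,0]>.41)&(P[...,0]<.5)&(P[...,1]<-.2)&(P[...,1]>-.4)]; g=q[abs(q[:,0]-np.c_[q[:,1:],np.ones(len(q))]@s)<.006]
for _ in range(8):
    s=np.linalg.lstsq(np.c_[g[:,1:],np.ones(len(g))],g[:,0],rcond=None)[0]; g=q[abs(q[:,0]-np.c_[q[:,1:],np.ones(len(q))]@s)<.003]
print('plane',s.round(4),len(g)); print('x at y-.303 z.12',s@[-.303,.12,1])
for zz in (.08,.1,.12): h=g[abs(g[:,2]-zz)<.004]; print(zz,h[:,1].min(),h[:,1].max()) if len(h) else 0
E
```

```text
time_s: 21.3
position: [0.4255, -0.3068, 0.1615]
tool_rot: [2.027, 2.219, 0.219]
wrist_force: [-0.0, 0.4, -0.3]
grip_width: 0.0514
shift [0.0004 0.011  0.0699] turn [-0.89 -0.11 -0.32] | shift in target axes [0.0004 0.0099 0.0701] t 21.3
plane [-0.0981  2.8356  0.0199] 4034
x at y-.303 z.12 0.3898975414712616
```

View pics/w7.png

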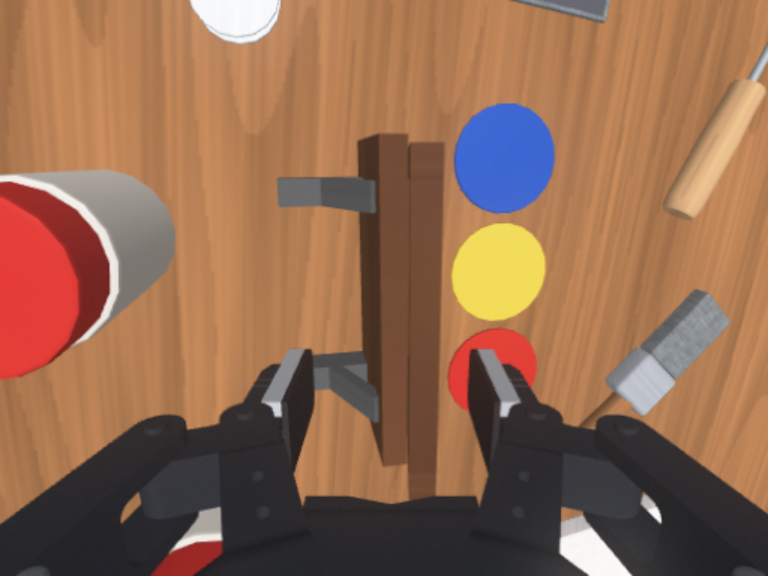

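The frame's top edge shows at x 410–443 px, running parallel to the tool, with the rack board behind it at 378–408. I'll locate the centre of the top edge.

```bash
python3 - <<'E'
from meas import *
d=np.load('last_wrist.npz'); im,de,T=d['im'],d['de'],d['T']; P=cloud('wrist',de,T); z=P[...,2]
m=((z>.125)&(z<.15)&(P[...,0]>.38)&(P[...,0]<.5)&(P[...,1]>-.42)&(P[...,1]<-.2)).astype(np.uint8)
n,l,st,ce=cv2.connectedComponentsWithStats(m)
i=1+np.argmax(st[1:,4]); q=P[l==i]; print(len(q),np.median(q,0).round(4),q.min(0).round(4),q.max(0).round(4))
print(cv2.minAreaRect(q[:,:2].astype(np.float32)))
u=np.array([-np.sin(np.radians(12))*.9954,-np.sin(np.radians(12))*.096,np.cos(np.radians(12))])
c=cv2.minAreaRect(q[:,:2].astype(np.float32))[0]; t=np.array([*c,np.median(q[:,2])]); print('tcp target',t-.044*u)
E
```

```text
4964 [ 0.4406 -0.2911  0.1382] [ 0.4289 -0.3813  0.125 ] [ 0.4537 -0.2301  0.1415]
((0.4417906701564789, -0.3056929111480713), (0.01231335662305355, 0.15106484293937683), 5.503782749176025)
tcp target [ 0.4508967  -0.30481469  0.09516532]
```

```bash
python3 -m crank '[0.001,0.01,0.015,-0.9,0,-0.3,0,0.002,0.02,0,0,0,0,0,0,0,0,0]'; python3 go.py .4505 -.3045 .095 5.5 12
```

```text
time_s: 21.65
position: [0.4468, -0.3064, 0.1347]
tool_rot: [2.008, 2.213, 0.234]
wrist_force: [-0.3, 0.3, -0.1]
grip_width: 0.0513
shift [ 0.0016 -0.0046  0.0396] turn [0.18 0.11 0.09] | shift in target axes [ 0.0015 -0.0045  0.0396] t 21.65
```

```bash
python3 -m crank '[0.001,-0.004,0.015,0,0,0,0,0,0.015,0,0,0,0,0,0.005,0,0,0]'; python3 go.py .4505 -.3045 .095 5.5 12
```

```text
time_s: 21.95
position: [0.4527, -0.3075, 0.1041]
tool_rot: [2.002, 2.21, 0.233]
wrist_force: [0.3, -0.4, -0.3]
grip_width: 0.051
shift [ 0.0033 -0.0038  0.0084] turn [0.43 0.37 0.19] | shift in target axes [ 0.0032 -0.0037  0.0085] t 21.95
```

```bash
python3 -m crank '[0.003,-0.004,0.005,0.4,0.4,0.2,0.001,-0.002,0.003,0,0,0]'; python3 go.py .4505 -.3045 .095 5.5 12; python3 -m crank '[0,0,0,0,0,0,0,0,0,0,0,0,0,0,0,0,0,0,0,0,0,0,0,0,0,0,0,0,0,0]' 1 40;  python3 go.py .4505 -.3045 .095 5.5 12
```

```text
time_s: 22.15
position: [0.4487, -0.3044, 0.0956]
tool_rot: [2.011, 2.214, 0.234]
wrist_force: [0.1, 0.5, -0.1]
grip_width: 0.0511
shift [-0.0003  0.0016  0.001 ] turn [ 0.05 -0.   -0.  ] | shift in target axes [-0.0003  0.0016  0.001 ] t 22.15
time_s: 22.65
position: [0.4522, -0.3052, 0.0976]
tool_rot: [2.008, 2.208, 0.237]
wrist_force: [0.4, 0.6, -2.7]
grip_width: 0.0116
shift [ 0.0009 -0.0021  0.0022] turn [ 0.39  0.17 -0.06] | shift in target axes [ 0.0009 -0.0021  0.0022] t 22.65
```

```bash
cp last_wrist.npz w7.npz; python3 -m crank '[0,0.006,-0.019,0,0,0,0,0.011,-0.04,0,0,0,0,0.01,-0.045,0,0,0,0,0.01,-0.045,0,0,0,0,0.01,-0.04,0,0,0,0,0,0,0,0,0]'; python3 go.py .458 .3185 .28 4.7 12; python3 - <<'E'
from h import *
grab('side','sd8.png',1.5)
E
```

```text
time_s: 23.25
position: [0.4537, -0.3027, 0.2958]
tool_rot: [2.018, 2.216, 0.233]
wrist_force: [1.8, -0.6, -2.8]
grip_width: 0.0115
shift [0.618  0.0575 0.0307] turn [-0.22 -0.37  0.62] | shift in target axes [0.6187 0.0507 0.027 ] t 23.25
```

View pics/sd8.png

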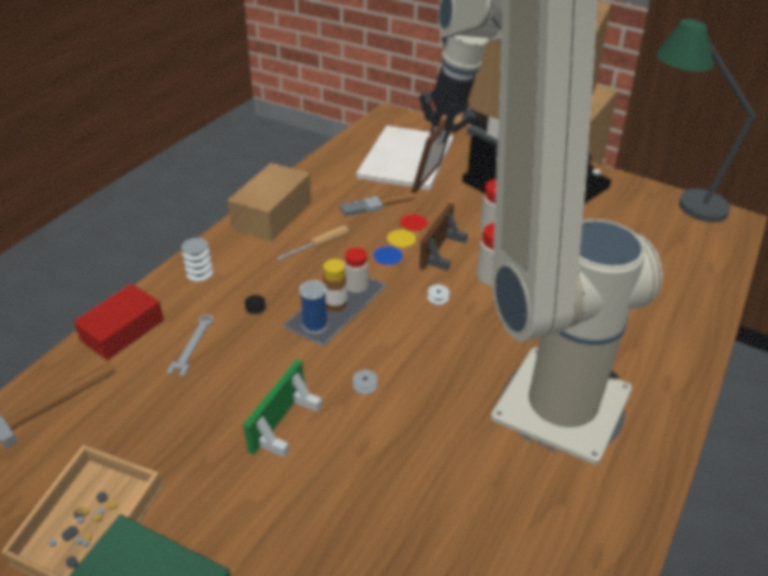

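The side view shows the drawing hanging from the gripper at (432,155), still leaning the same way and well above the containers. Carrying it over to the easel.

```bash
python3 -m crank '[0.046,0.004,0,0,0,0,0.046,0.004,0,0,0,0,0.046,0.004,0,0,0,0,0.046,0.004,0,0,0,0,0.046,0.004,0,0,0,0,0.046,0.004,0,0,0,0,0.046,0.004,0,0,0,0,0.046,0.004,0,0,0,0,0.046,0.004,0,0,0,0,0.046,0.004,0,0,0,0,0.046,0.004,0,0,0,0,0.04,0.004,0,0,0,0]'; python3 go.py .467 .3187 .2 4.7 12
```

```text
time_s: 24.5
position: [0.4312, 0.2594, 0.2823]
tool_rot: [2.054, 2.231, 0.187]
wrist_force: [0.7, -0.3, -2.3]
grip_width: 0.0118
shift [0.0555 0.0268 0.0882] turn [-2.78 -0.42 -0.  ] | shift in target axes [0.0562 0.0226 0.0889] t 24.5
```

```bash
python3 -m crank '[0.027,0.014,0,-1.5,-0.3,0,0.027,0.014,0,-1.3,0,0,0,0,0.03,0,0,0,0,0,0.03,0,0,0,0,0,0,0,0,0]'; python3 go.py .467 .3187 .2 4.7 12
```

```text
time_s: 25.0
position: [0.4599, 0.3212, 0.2154]
tool_rot: [2.019, 2.216, 0.211]
wrist_force: [-1.2, -0.6, -3.9]
grip_width: 0.0117
shift [-0.0031  0.0038  0.0164] turn [-0.8   0.24  0.63] | shift in target axes [-0.0031  0.0036  0.0165] t 25.0
```

```bash
python3 -m crank '[-0.003,0,0.03,-0.8,0.2,0.6,0,-0.006,0.03,0,0,0,0,-0.005,0.015,0,0,0,0,0,0,0,0,0]'; python3 go.py .467 .3187 .0985 4.7 12; python3 - <<'E'
from h import *
grab('side','sd9.png',1.5);grab('wrist','w9.png',1.5)
d=np.load('last_side.npz'); cv2.imwrite('pics/sd9c.png',cv2.resize(d['im'][170:340,100:300,::-1],None,fx=3.5,fy=3.5))
E
```

```text
time_s: 25.4
position: [0.4616, 0.3152, 0.135]
tool_rot: [2.028, 2.201, 0.217]
wrist_force: [-1.0, 0.1, -3.1]
grip_width: 0.0117
shift [ 0.0033 -0.0017  0.0369] turn [-0.44  0.33  0.01] | shift in target axes [ 0.003  -0.002   0.0369] t 25.4
```

View pics/sd9c.png

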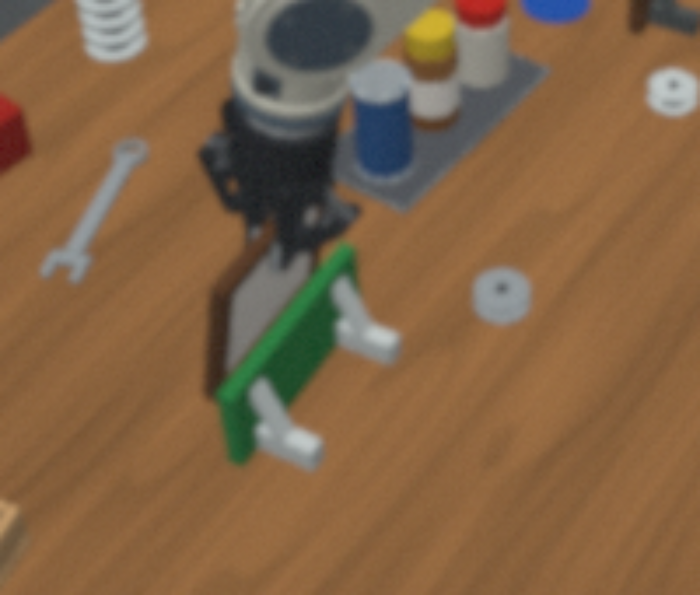

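View pics/w9.png

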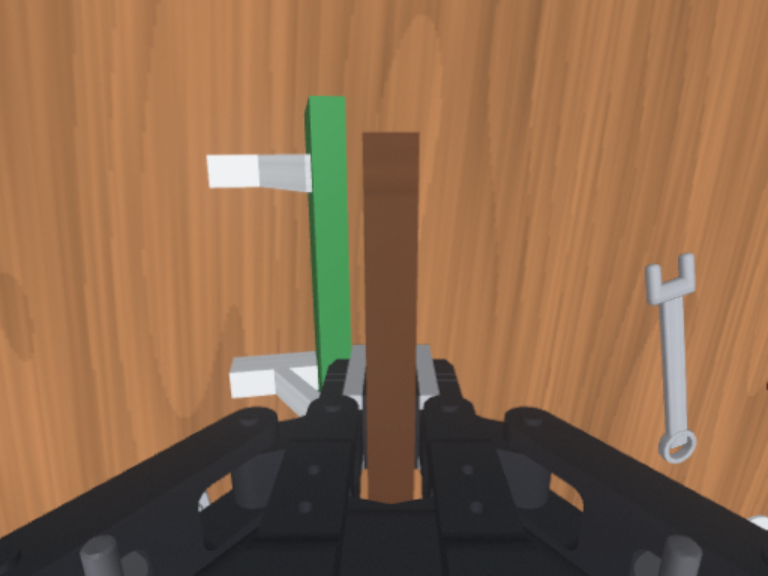

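The drawing hangs just in front of the green board: frame at 365–418 px, board at 310–350 px, nearly parallel. Lowering it.

```bash
python3 -m crank '[0.003,0.002,0.012,-0.4,0.3,0,0,-0.001,0.012,0,0,0,0,-0.001,0.006,0,0,0]'; python3 go.py .467 .3187 .0985 4.7 12
```

```text
time_s: 25.8
position: [0.4722, 0.3219, 0.1103]
tool_rot: [2.024, 2.197, 0.249]
wrist_force: [-0.1, 0.2, -2.6]
grip_width: 0.0117
shift [-0.0028 -0.0078  0.0104] turn [ 0.6  -0.36 -0.05] | shift in target axes [-0.0027 -0.0077  0.0105] t 25.8
```

```bash
python3 -m crank '[-0.003,-0.006,0.006,0.6,-0.3,0,0,-0.002,0.004,0,0,0,0,0,0.002,0,0,0]'; python3 go.py .467 .3187 .0985 4.7 12
```

```text
time_s: 26.1
position: [0.4674, 0.3178, 0.0974]
tool_rot: [2.028, 2.198, 0.231]
wrist_force: [-13.4, -12.8, 51.8]
grip_width: 0.0115
shift [ 0.0009 -0.     -0.0012] turn [ 0.    0.03 -0.06] | shift in target axes [ 0.0009 -0.     -0.0012] t 26.1
```

Pressing on the bench with about 52 N, so I'll ease up slightly.

```bash
python3 -m crank '[0,0,-0.001,0,0,0]'; python3 go.py .467 .3187 .0985 4.7 12
```

```text
time_s: 26.2
position: [0.4674, 0.3178, 0.099]
tool_rot: [2.027, 2.198, 0.232]
wrist_force: [0.5, -0.0, -2.6]
grip_width: 0.0118
shift [ 0.0009 -0.0004  0.0004] turn [ 0.05  0.01 -0.08] | shift in target axes [ 0.0009 -0.0004  0.0004] t 26.2
```

```bash
python3 -m crank '[0,-0.004,-0.001,0,0,0,0,-0.003,-0.0005,0,0,0]'; python3 go.py .458 .3187 .0985 4.7 12;  python3 - <<'E'
from h import *
grab('wrist','w10.png',1.5)
E
```

```text
time_s: 26.4
position: [0.4601, 0.3173, 0.0992]
tool_rot: [2.028, 2.197, 0.233]
wrist_force: [-0.4, 0.7, -3.9]
grip_width: 0.0116
shift [ 0.0015 -0.0021  0.0003] turn [ 0.09 -0.02 -0.11] | shift in target axes [ 0.0016 -0.0021  0.0003] t 26.4
```

View pics/w10.png

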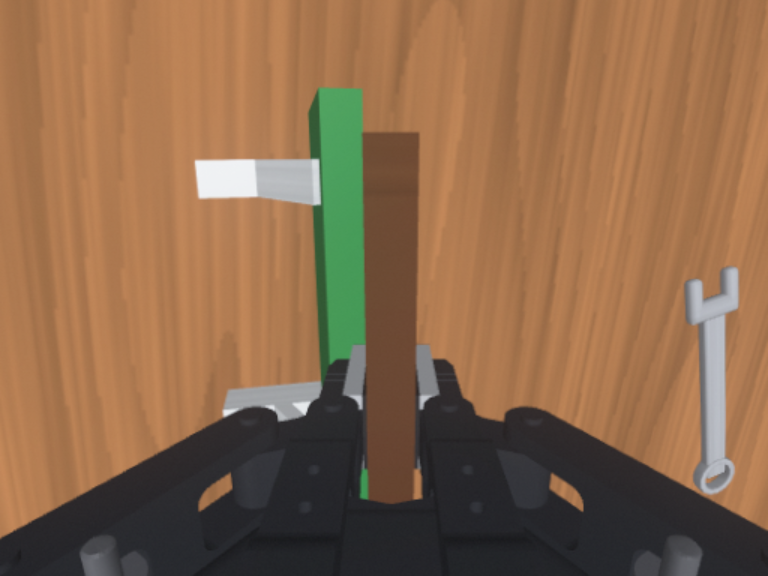

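The frame is almost against the board and parallel to it. One more nudge, then open.

```bash
python3 -m crank '[0.001,-0.002,0.0005,0,0,0]'; python3 -m crank '[0,0,0,0,0,0,0,0,0,0,0,0,0,0,0,0,0,0,0,0,0,0,0,0]' 0.1;python3 go.py .458 .3187 .0985 4.7 12
```

```text
time_s: 26.55
position: [0.4575, 0.318, 0.098]
tool_rot: [2.028, 2.198, 0.232]
wrist_force: [0.2, 0.0, -2.2]
grip_width: 0.0117
time_s: 26.95
position: [0.4577, 0.3188, 0.0981]
tool_rot: [2.027, 2.198, 0.235]
wrist_force: [-0.2, 0.3, -0.4]
grip_width: 0.0383
shift [-0.0002  0.0003 -0.0003] turn [ 0.12 -0.05 -0.05] | shift in target axes [-0.0002  0.0003 -0.0003] t 26.95
```

```bash
python3 -m crank '[0,0,-0.03,0,0,0,0,0,-0.04,0,0,0,0,0,-0.05,0,0,0,0,0,-0.05,0,0,0,0,0,-0.05,0,0,0,0,0,0,0,0,0]';  python3 - <<'E'
from h import *
im,de,T=grab('wrist','w11.png',1.5); grab('side','sd11.png',1.5); print(pose().round(3))
P=cloud('wrist',de,T); z=P[...,2]
m=((z>.12)&(z<.15)&(P[...,0]>.38)&(P[...,0]<.55)&(P[...,1]>.2)&(P[...,1]<.43)).astype(np.uint8)
n,l,st,ce=cv2.connectedComponentsWithStats(m); i=1+np.argmax(st[1:,4]); q=P[l==i]
print(np.median(q,0).round(4),cv2.minAreaRect(q[:,:2].astype(np.float32)))
E
```

```text
time_s: 27.55
position: [0.4109, 0.3148, 0.3191]
tool_rot: [2.028, 2.199, 0.231]
wrist_force: [0.2, 0.5, -0.7]
grip_width: 0.038
[[-0.08   0.976  0.2    0.409]
 [ 0.997  0.08   0.012  0.313]
 [-0.004  0.201 -0.98   0.313]
 [ 0.     0.     0.     1.   ]]
[0.4466 0.3224 0.1383] ((0.4469377398490906, 0.3159857988357544), (0.011917549185454845, 0.1497841477394104), 4.889524936676025)
```

View pics/w11.png

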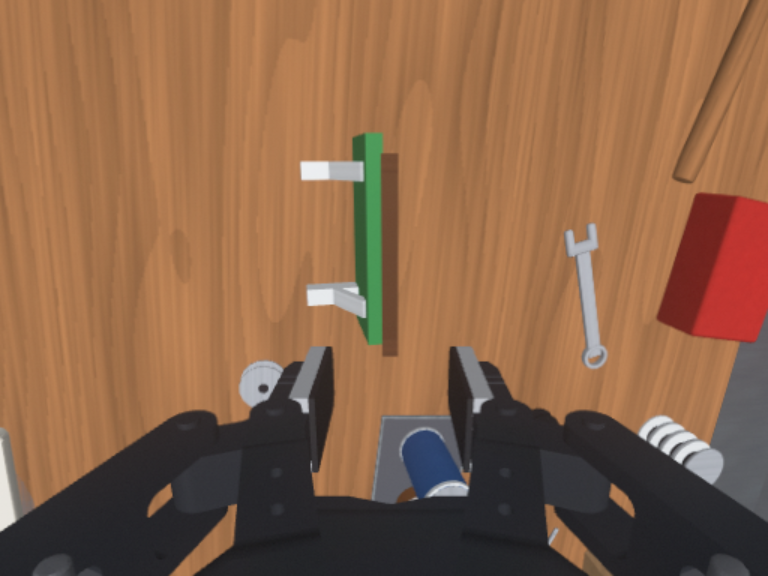

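View pics/sd11.png

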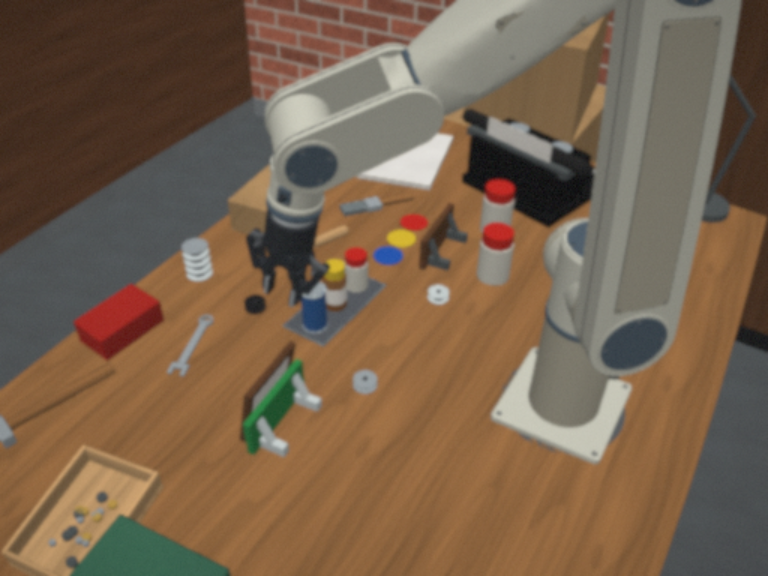

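The drawing leans alone on the board (390,255 in the wrist view), 2–3 mm off the middle, yaw 4.9° against the easel's 4.7°, top at z 0.138 as a 12° lean should give. The containers are untouched. Next the jar goes home.

```bash
python3 - <<'E'
from meas import *
for f in ['w7.npz']:
    d=np.load(f); M=masks(d['im'])
    P=cloud('wrist',d['de'],d['T'])
    for k in ['blue','yellow','red']:
        m=(M[k]&(abs(P[...,2])<.02)&(P[...,0]>.48)&(P[...,0]<.6)).astype(np.uint8)
        c,_=cv2.findContours(m,cv2.RETR_EXTERNAL,cv2.CHAIN_APPROX_NONE); c=max(c,key=len)
        c=cv2.convexHull(c).reshape(-1,2); w=onplane('wrist',c,.004,d['T'])[:,:2].astype(np.float32); print(k,cv2.fitEllipse(w),cv2.minEnclosingCircle(w))
E
python3 -m crank '[-0.03,0.03,0,6,0,0,-0.045,0.03,0,6,0,0,-0.045,0.02,0,0,0,0,-0.045,0,0,0,0,0,-0.045,0,0,0,0,0,-0.045,0,0,0,0,0,-0.045,0,0,0,0,0,-0.045,0,0,0,0,0,-0.045,0,0,0,0,0,0,0,0,0,0,0]' -0.6; python3 go.py .5296 -.0907 .15 5.5
```

```text
blue ((0.5255880951881409, -0.22761724889278412), (0.07035955786705017, 0.07074600458145142), 106.38223266601562) ((0.5255810022354126, -0.22766506671905518), 0.03559667617082596)
yellow ((0.53300940990448, -0.30507129430770874), (0.07068584114313126, 0.071401447057724), 65.57955932617188) ((0.5329341292381287, -0.3051174581050873), 0.035891883075237274)
red ((0.5402032136917114, -0.38210415840148926), (0.07052773237228394, 0.07126148790121078), 60.366329193115234) ((0.5402982831001282, -0.3821428716182709), 0.03587322309613228)
time_s: 28.65
position: [0.5186, -0.0838, 0.3009]
tool_rot: [-2.101, -2.294, 0.059]
wrist_force: [0.1, 0.5, -0.6]
grip_width: 0.0683
shift [-0.0074  0.0176  0.1502] turn [-2.77  0.16 -0.49] | shift in target axes [-0.008   0.0103  0.1509] t 28.65
```

```bash
python3 -m crank '[-0.006,0.01,0.045,-2.8,0.2,-0.5,-0.002,0.004,0.045,0,0,0,0,0,0.04,0,0,0,0,0,0,0,0,0]'; python3 go.py .5296 -.0907 .038 5.5; python3 -c "
from meas import *
im,de,T=grab('wrist','w12.png',1.5); print(tops(im,de,T))"
```

```text
time_s: 29.05
position: [0.5286, -0.0927, 0.1606]
tool_rot: [-2.115, -2.315, 0.003]
wrist_force: [-1.1, -0.5, -0.4]
grip_width: 0.0683
shift [0.0015 0.0019 0.1226] turn [-0.31 -0.2  -0.34] | shift in target axes [0.0019 0.0012 0.1226] t 29.05
{'oil': (array([ 0.5324, -0.0113]), array([0.044 , 0.0443]), array([ 0.5324, -0.0113,  0.0226]), 0.1143), 'jar': (array([ 0.5297, -0.0906]), array([0.0476, 0.05  ]), array([ 0.5296, -0.0905,  0.0254]), 0.0941)}
```

View pics/w12.png

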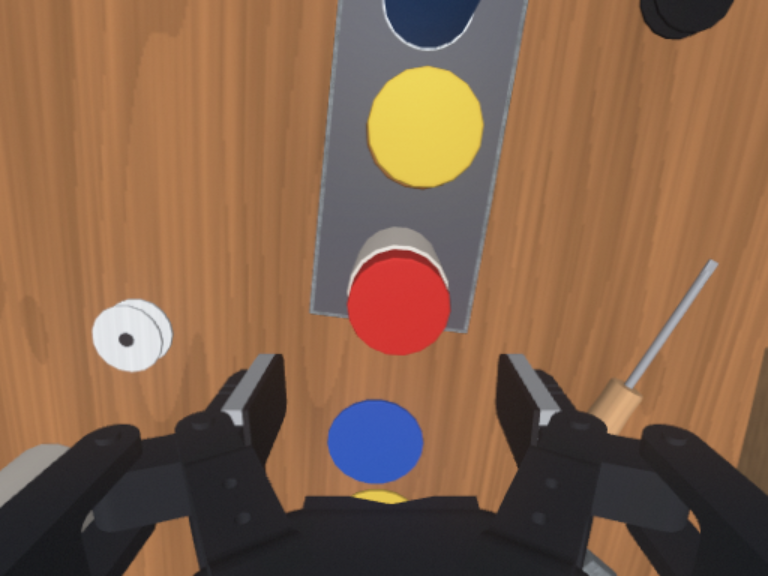

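The jar lid is at (399,303), centred between the open fingers. Descending in two steps.

```bash
python3 -m crank '[0.002,0.001,0.04,-0.3,-0.2,-0.3,0,0,0.04,0,0,0,0,0,0.02,0,0,0]'; python3 go.py .5296 -.0905 .038 5.5
```

```text
time_s: 29.4
position: [0.538, -0.091, 0.0673]
tool_rot: [2.102, 2.316, 0.013]
wrist_force: [0.8, 0.2, 0.7]
grip_width: 0.0686
shift [ 0.0014 -0.0088  0.0292] turn [0.88 0.26 0.04] | shift in target axes [ 0.0013 -0.0083  0.0293] t 29.4
```

```bash
python3 -m crank '[0.001,-0.007,0,0.8,0.2,0,0,-0.004,0,0,0,0]'; python3 go.py .5296 -.0905 .038 5.5
```

```text
time_s: 29.6
position: [0.5272, -0.0905, 0.0677]
tool_rot: [-2.11, -2.327, 0.001]
wrist_force: [0.4, 0.1, -0.3]
grip_width: 0.0681
shift [-0.0003  0.0025  0.0297] turn [-0.05  0.03  0.09] | shift in target axes [-0.0003  0.0024  0.0297] t 29.6
```

```bash
python3 -m crank '[0,0.001,0.015,0,0,0,0,0,0.012,0,0,0,0,0,0.002,0,0,0]'; python3 go.py .5296 -.0905 .038 5.5
```

```text
time_s: 29.9
position: [0.531, -0.0908, 0.0414]
tool_rot: [2.106, 2.323, 0.005]
wrist_force: [-0.9, 0.6, 0.4]
grip_width: 0.0681
shift [ 0.0005 -0.0014  0.0034] turn [0.37 0.15 0.1 ] | shift in target axes [ 0.0005 -0.0013  0.0034] t 29.9
```

```bash
python3 -m crank '[0,-0.001,0.003,0,0,0,0,0,0,0,0,0,0,0,0,0,0,0,0,0,0,0,0,0,0,0,0,0,0,0]' 1 40; python3 go.py .5296 -.0905 .038 5.5;  python3 -m crank '[0,0,-0.05,0,0,0,0,0,-0.05,0,0,0,0,0,-0.05,0,0,0,0,0,0,0,0,0]';python3 go.py .5403 -.3823 .19 5.5
```

```text
time_s: 30.4
position: [0.5307, -0.0911, 0.0384]
tool_rot: [2.106, 2.322, 0.006]
wrist_force: [0.1, -0.2, -0.8]
grip_width: 0.0531
shift [ 0.0007 -0.001   0.0004] turn [0.44 0.17 0.09] | shift in target axes [ 0.0007 -0.001   0.0004] t 30.4
time_s: 30.8
position: [0.5269, -0.0904, 0.1883]
tool_rot: [-2.108, -2.325, 0.004]
wrist_force: [1.1, -0.3, -1.8]
grip_width: 0.0532
shift [-0.2918 -0.0151 -0.0018] turn [-0.24 -0.03  0.08] | shift in target axes [-0.2918 -0.0147 -0.0017] t 30.8
```

```bash
python3 -m crank '[-0.042,-0.002,0,0,0,0,-0.042,-0.002,0,0,0,0,-0.042,-0.002,0,0,0,0,-0.042,-0.002,0,0,0,0,-0.042,-0.002,0,0,0,0,-0.042,-0.002,0,0,0,0,-0.036,0,0,0,0,0,0,0,0,0,0,0]';python3 go.py .5403 -.3823 .0385 5.5;  python3 -m crank '[0,0,0.04,0,0,0,0,0,0.04,0,0,0,0,0,0.03,0,0,0,0,0,0,0,0,0]';python3 go.py .5403 -.3823 .0385 5.5
```

```text
time_s: 31.6
position: [0.5406, -0.3861, 0.1823]
tool_rot: [-2.1, -2.326, 0.005]
wrist_force: [0.1, 0.3, -2.3]
grip_width: 0.0531
shift [0.0033 0.0012 0.1438] turn [-0.45 -0.23  0.36] | shift in target axes [3.800e-03 1.000e-04 1.438e-01] t 31.6
time_s: 32.0
position: [0.5375, -0.3851, 0.0659]
tool_rot: [-2.101, -2.32, 0.005]
wrist_force: [-0.9, 0.6, -2.7]
grip_width: 0.0532
shift [0.0023 0.0034 0.0274] turn [-0.57 -0.37  0.18] | shift in target axes [0.0025 0.0031 0.0274] t 32.0
```

```bash
python3 -m crank '[0.003,0.003,0.012,-0.5,-0.3,0,0,0,0.008,0,0,0,0,0,0.004,0,0,0]';python3 go.py .5403 -.3823 .0385 5.5
```

```text
time_s: 32.3
position: [0.5402, -0.3804, 0.0421]
tool_rot: [-2.106, -2.328, 0.0]
wrist_force: [0.8, 0.0, -2.7]
grip_width: 0.0532
shift [-0.0019 -0.0001  0.0036] turn [-0.11 -0.12  0.24] | shift in target axes [-0.0019 -0.0001  0.0036] t 32.3
```

```bash
python3 -m crank '[-0.002,0,0.003,0,0,0,0,0,0.001,0,0,0]';python3 go.py .5403 -.3823 .0385 5.5
```

```text
time_s: 32.5
position: [0.5412, -0.3828, 0.0393]
tool_rot: [-2.106, -2.33, -0.0]
wrist_force: [-0.3, 0.3, -1.9]
grip_width: 0.0533
shift [ 0.0006 -0.0008  0.0008] turn [-0.04 -0.05  0.27] | shift in target axes [ 0.0006 -0.0008  0.0008] t 32.5
```

```bash
python3 -m crank '[0,0,0.0005,0,0,0,0,0,0,0,0,0,0,0,0,0,0,0]' -0.6; python3 go.py .5403 -.3823 .0385 5.5; python3 -m crank '[0,0,-0.04,0,0,0,0,0,-0.05,0,0,0,0,0,-0.05,0,0,0,0,0,-0.02,0,0,0,0,0,0,0,0,0]'; python3 - <<'E'
from meas import *
im,de,T=grab('wrist','w13.png',1.5); print(tops(im,de,T))
E
python3 go.py .5324 -.0113 .19 5.5
```

```text
time_s: 32.8
position: [0.5428, -0.3843, 0.0415]
tool_rot: [2.105, 2.327, 0.001]
wrist_force: [0.0, -0.1, -0.4]
grip_width: 0.0683
shift [ 0.0023 -0.0022  0.003 ] turn [0.15 0.12 0.25] | shift in target axes [ 0.0023 -0.0022  0.003 ] t 32.8
time_s: 33.3
position: [0.5423, -0.3844, 0.2078]
tool_rot: [2.106, 2.327, 0.001]
wrist_force: [-0.1, -0.6, -0.3]
grip_width: 0.0683
{'jar': (array([ 0.5391, -0.3825]), array([0.0476, 0.0496]), array([ 0.5389, -0.3823,  0.0254]), 0.0941)}
shift [0.3719 0.0276 0.0162] turn [0.09 0.07 0.23] | shift in target axes [0.372  0.0261 0.0166] t 33.35
```

View pics/w13.png

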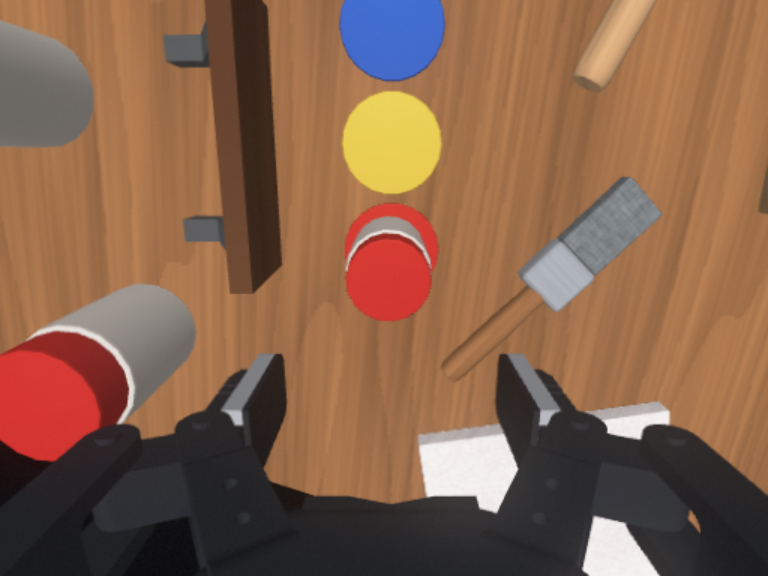

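The jar (388,278) is upright on red, measured at (0.539, −0.3825), about 1 mm from the coaster centre. Now the bottle.

```bash
python3 -m crank '[0.042,0.003,0,0,0,0,0.042,0.003,0,0,0,0,0.042,0.003,0,0,0,0,0.042,0.003,0,0,0,0,0.042,0.003,0,0,0,0,0.042,0.003,0,0,0,0,0.042,0.003,0,0,0,0,0.042,0.003,0,0,0,0,0.034,0.003,0,0,0,0,0,0,0,0,0,0]'; python3 go.py .5324 -.0113 .053 5.5
```

```text
time_s: 34.35
position: [0.5225, 0.0003, 0.1895]
tool_rot: [-2.102, -2.311, 0.017]
wrist_force: [0.5, -1.0, 0.3]
grip_width: 0.0687
shift [-0.0132  0.0115  0.1362] turn [-1.14 -0.32 -0.06] | shift in target axes [-0.0124  0.0088  0.1365] t 34.35
```

```bash
python3 -m crank '[-0.012,0.008,0.03,-1.1,-0.3,0,-0.002,0.004,0.02,0,0,0,0,0,0,0,0,0]'; python3 go.py .5324 -.0113 .053 5.5
```

```text
time_s: 34.65
position: [0.5335, -0.012, 0.1346]
tool_rot: [-2.107, -2.326, 0.005]
wrist_force: [0.7, -0.2, 0.2]
grip_width: 0.0684
shift [ 0.0008 -0.0006  0.0816] turn [-0.25 -0.01  0.16] | shift in target axes [ 0.0008 -0.001   0.0816] t 34.65
```

```bash
python3 -m crank '[0.001,-0.001,0.03,-0.2,0,0,0,-0.001,0.025,0,0,0,0,0,0,0,0,0]'; python3 go.py .5324 -.0113 .053 5.5
```

```text
time_s: 34.95
position: [0.5302, -0.0129, 0.0776]
tool_rot: [-2.109, -2.325, 0.004]
wrist_force: [0.2, -0.4, -0.1]
grip_width: 0.0685
shift [0.0013 0.0024 0.0246] turn [-0.19 -0.01  0.06] | shift in target axes [0.0014 0.0023 0.0246] t 34.95
```

```bash
python3 -m crank '[0.001,0.002,0.014,-0.2,0,0,0,0,0.01,0,0,0,0,0,0,0,0,0]'; python3 go.py .5324 -.0113 .054 5.5
```

```text
time_s: 35.25
position: [0.5326, -0.0128, 0.0548]
tool_rot: [2.112, 2.325, 0.0]
wrist_force: [-1.0, 0.4, 0.6]
grip_width: 0.0683
shift [ 0.0015 -0.0001  0.0008] turn [ 0.02  0.   -0.01] | shift in target axes [ 0.0015 -0.0001  0.0008] t 35.25
```

```bash
python3 -m crank '[0.001,0,0.001,0,0,0,0,0,0,0,0,0,0,0,0,0,0,0,0,0,0,0,0,0,0,0,0,0,0,0]' 1 40; python3 go.py .5324 -.0113 .054 5.5;  python3 -m crank '[0,0,-0.05,0,0,0,0,0,-0.05,0,0,0,0,0,-0.05,0,0,0,0,0,-0.02,0,0,0,0,0,0,0,0,0]';python3 go.py .533 -.3051 .2 5.5
```

```text
time_s: 35.75
position: [0.5337, -0.0121, 0.0565]
tool_rot: [2.111, 2.323, 0.003]
wrist_force: [0.4, 0.2, -2.7]
grip_width: 0.0492
shift [ 0.0009 -0.0013  0.0025] turn [ 0.18  0.03 -0.02] | shift in target axes [ 0.0009 -0.0012  0.0025] t 35.75
time_s: 36.25
position: [0.5311, -0.0118, 0.2285]
tool_rot: [-2.109, -2.322, 0.007]
wrist_force: [-0.4, -0.8, -2.7]
grip_width: 0.0489
shift [-0.2921 -0.026   0.0284] turn [-0.39 -0.05 -0.01] | shift in target axes [-0.2921 -0.0262  0.0285] t 36.25
```

```bash
python3 -m crank '[-0.042,-0.004,0,0,0,0,-0.042,-0.004,0,0,0,0,-0.042,-0.004,0,0,0,0,-0.042,-0.004,0,0,0,0,-0.042,-0.003,0,0,0,0,-0.042,-0.003,0,0,0,0,-0.036,0,0,0,0,0,0,0,0,0,0,0]';python3 go.py .533 -.3058 .0565 5.5;  python3 -m crank '[0,0.002,0.04,-0.3,0,0,0,0,0.04,0,0,0,0,0,0.03,0,0,0,0,0,0,0,0,0]';python3 go.py .533 -.3058 .0565 5.5
```

```text
time_s: 37.05
position: [0.5323, -0.3077, 0.2149]
tool_rot: [-2.094, -2.318, 0.012]
wrist_force: [-0.0, 1.4, -2.7]
grip_width: 0.0488
shift [0.0005 0.0038 0.1583] turn [-1.03 -0.47  0.31] | shift in target axes [0.0018 0.0009 0.1584] t 37.05
time_s: 37.45
position: [0.5293, -0.3055, 0.0957]
tool_rot: [-2.096, -2.312, 0.007]
wrist_force: [-0.9, 1.4, -2.1]
grip_width: 0.049
shift [-0.0012  0.0043  0.0391] turn [-1.   -0.72  0.13] | shift in target axes [-0.0007  0.0036  0.0392] t 37.45
```

```bash
python3 -m crank '[-0.001,0.004,0.015,-1,-0.7,0,0,0,0.012,0,0,0,0,0,0.006,0,0,0]';python3 go.py .533 -.3058 .0565 5.5
```

```text
time_s: 37.75
position: [0.533, -0.3043, 0.0616]
tool_rot: [-2.107, -2.327, -0.0]
wrist_force: [-0.3, 0.6, -1.6]
grip_width: 0.0492
shift [-0.0015 -0.0001  0.0051] turn [-0.08 -0.09  0.19] | shift in target axes [-0.0014 -0.0001  0.0051] t 37.75
```

```bash
python3 -m crank '[-0.001,0,0.004,0,0,0,0,0,0.001,0,0,0]';python3 go.py .533 -.3058 .0565 5.5
```

```text
time_s: 37.95
position: [0.5335, -0.3053, 0.0568]
tool_rot: [-2.107, -2.328, -0.0]
wrist_force: [0.5, -0.6, -2.5]
grip_width: 0.0491
shift [-0.0005 -0.0005  0.0003] turn [-0.08 -0.09  0.21] | shift in target axes [-0.0005 -0.0005  0.0003] t 37.95
```

```bash
python3 -m crank '[0,0,0.001,0,0,0,0,0,0,0,0,0,0,0,0,0,0,0]' -0.6; python3 go.py .533 -.3058 .0565 5.5; python3 -m crank '[0,0,-0.03,0,0,0,0,0,-0.05,0,0,0,0,0,-0.05,0,0,0,0,0,-0.03,0,0,0,0,0,0,0,0,0]'; python3 - <<'E'
from meas import *
im,de,T=grab('wrist','w14.png',1.5); print(tops(im,de,T))
E
python3 go.py .533 .0664 .19 5.5
```

```text
time_s: 38.25
position: [0.5353, -0.3064, 0.0583]
tool_rot: [2.106, 2.328, 0.001]
wrist_force: [0.2, 0.3, 0.1]
grip_width: 0.0682
shift [ 0.0008 -0.0022  0.0018] turn [0.13 0.06 0.21] | shift in target axes [ 0.0008 -0.0022  0.0018] t 38.25
time_s: 38.75
position: [0.5353, -0.3068, 0.2258]
tool_rot: [2.106, 2.326, 0.002]
wrist_force: [1.0, -0.7, -0.6]
grip_width: 0.0682
{'oil': (array([ 0.5322, -0.3033]), array([0.0441, 0.0451]), array([ 0.5325, -0.3033,  0.0231]), 0.1141), 'jar': (array([ 0.539 , -0.3813]), array([0.0478, 0.0517]), array([ 0.5393, -0.3809,  0.0264]), 0.094)}
shift [0.3711 0.0354 0.0338] turn [0.08 0.02 0.19] | shift in target axes [0.3712 0.0342 0.0339] t 38.8
```

View pics/w14.png

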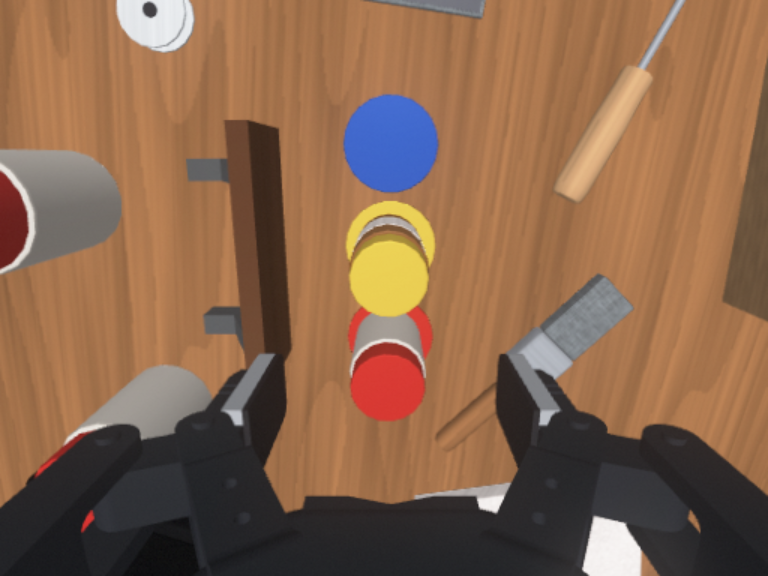

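The bottle (388,275) and the jar (388,382) both stand on their coasters, within about 2 mm of centre. Now the can.

```bash
python3 -m crank '[0.041,0.005,0,0,0,0,0.041,0.005,0,0,0,0,0.041,0.005,0,0,0,0,0.041,0.005,0,0,0,0,0.041,0.005,0,0,0,0,0.041,0.005,0,0,0,0,0.041,0.005,0,0,0,0,0.041,0.005,0,0,0,0,0.034,0.005,0.01,0,0,0,0,0,0,0,0,0]'; python3 go.py .5333 .0664 .047 5.5
```

```text
time_s: 39.8
position: [0.5367, 0.0707, 0.201]
tool_rot: [-2.107, -2.315, 0.014]
wrist_force: [-0.4, -0.1, 0.5]
grip_width: 0.0686
shift [-0.0043 -0.0016  0.154 ] turn [-0.82 -0.12 -0.12] | shift in target axes [-0.004  -0.0038  0.154 ] t 39.8
```

```bash
python3 -m crank '[-0.003,-0.001,0.04,-0.8,-0.1,0,-0.001,-0.002,0.03,0,0,0,0,0,0,0,0,0]'; python3 -c "
from meas import *
im,de,T=grab('wrist','w15.png',1.5); print(tops(im,de,T))"; python3 go.py .5333 .0664 .047 5.5
```

```text
time_s: 40.1
position: [0.5323, 0.0668, 0.1272]
tool_rot: [-2.11, -2.326, 0.002]
wrist_force: [0.2, 0.6, -0.8]
grip_width: 0.0681
{'can': (array([0.5333, 0.067 ]), array([0.053 , 0.0541]), array([0.5332, 0.0671, 0.0274]), 0.1047)}
shift [-0.0005 -0.      0.0817] turn [-0.01  0.01  0.07] | shift in target axes [-0.0005 -0.      0.0817] t 40.15
```

```bash
python3 -m crank '[0,0,0.025,0,0,0,0,0,0.025,0,0,0,0,0,0,0,0,0]'; python3 go.py .5333 .0668 .047 5.5
```

```text
time_s: 40.45
position: [0.5363, 0.0655, 0.0811]
tool_rot: [2.111, 2.322, 0.005]
wrist_force: [-0.3, 0.1, 0.1]
grip_width: 0.0681
shift [ 0.0016 -0.003   0.034 ] turn [ 0.26  0.03 -0.04] | shift in target axes [ 0.0016 -0.0028  0.0341] t 40.45
```

```bash
python3 -m crank '[0.001,-0.003,0.018,0.3,0,0,0,-0.001,0.014,0,0,0,0,0,0.001,0,0,0]'; python3 go.py .5333 .0668 .047 5.5
```

```text
time_s: 40.75
position: [0.5359, 0.0653, 0.0518]
tool_rot: [2.112, 2.32, 0.006]
wrist_force: [0.3, -0.3, 0.6]
grip_width: 0.0683
shift [ 0.0017 -0.0025  0.0048] turn [ 0.31  0.03 -0.12] | shift in target axes [ 0.0017 -0.0025  0.0048] t 40.75
```

```bash
python3 -m crank '[0.002,-0.003,0.004,0.3,0,0,0,0,0,0,0,0,0,0,0,0,0,0,0,0,0,0,0,0,0,0,0,0,0,0,0,0,0,0,0,0]' 1 40; python3 go.py .5333 .0668 .047 5.5;  python3 -m crank '[0,0,-0.05,0,0,0,0,0,-0.05,0,0,0,0,0,-0.05,0,0,0,0,0,-0.02,0,0,0,0,0,0,0,0,0]';python3 go.py .5257 -.2276 .2 5.5
```

```text
time_s: 41.35
position: [0.5338, 0.0671, 0.0501]
tool_rot: [2.114, 2.322, 0.002]
wrist_force: [0.1, 0.4, -3.5]
grip_width: 0.0513
shift [-0.0003 -0.0005  0.0031] turn [ 0.13  0.03 -0.13] | shift in target axes [-0.0003 -0.0005  0.0031] t 41.35
time_s: 41.85
position: [0.5313, 0.067, 0.2218]
tool_rot: [-2.111, -2.319, 0.01]
wrist_force: [-0.3, -0.9, -3.6]
grip_width: 0.0511
shift [-0.2928 -0.033   0.0222] turn [-0.48  0.04 -0.12] | shift in target axes [-0.2927 -0.0338  0.0218] t 41.85
```

```bash
python3 -m crank '[-0.042,-0.005,0,0,0,0,-0.042,-0.005,0,0,0,0,-0.042,-0.005,0,0,0,0,-0.042,-0.005,0,0,0,0,-0.042,-0.004,0,0,0,0,-0.042,-0.003,0,0,0,0,-0.036,0,0,0,0,0,0,0,0,0,0,0]';python3 go.py .5257 -.2276 .05 5.5;  python3 -m crank '[0,0.002,0.04,-0.5,0,0,0,0,0.04,0,0,0,0,0,0.03,0,0,0,0,0,0,0,0,0]';python3 go.py .5257 -.2276 .05 5.5
```

```text
time_s: 42.65
position: [0.5265, -0.2298, 0.2094]
tool_rot: [-2.097, -2.316, 0.017]
wrist_force: [0.2, 0.6, -3.0]
grip_width: 0.0507
shift [0.0015 0.0026 0.1594] turn [-1.13 -0.29  0.2 ] | shift in target axes [ 0.0023 -0.0006  0.1594] t 42.65
time_s: 43.05
position: [0.5239, -0.2285, 0.0909]
tool_rot: [-2.102, -2.313, 0.009]
wrist_force: [-0.7, 1.2, -3.3]
grip_width: 0.0512
shift [0.0003 0.0025 0.0409] turn [-0.87 -0.48 -0.02] | shift in target axes [0.0007 0.0019 0.0409] t 43.05
```

```bash
python3 -m crank '[0,0.002,0.015,-0.9,-0.5,0,0,0,0.012,0,0,0,0,0,0.006,0,0,0]';python3 go.py .5257 -.2276 .05 5.5
```

```text
time_s: 43.35
position: [0.5254, -0.2267, 0.0568]
tool_rot: [-2.111, -2.325, 0.0]
wrist_force: [0.3, 0.1, -2.9]
grip_width: 0.0513
shift [-0.0009  0.0002  0.0068] turn [-0.05 -0.04  0.04] | shift in target axes [-0.0009  0.0002  0.0068] t 43.35
```

```bash
python3 -m crank '[-0.001,0,0.004,0,0,0,0,0,0.002,0,0,0,0,0,0.001,0,0,0]';python3 go.py .5257 -.2276 .05 5.5
```

```text
time_s: 43.65
position: [0.5266, -0.2279, 0.0506]
tool_rot: [2.111, 2.327, 0.0]
wrist_force: [-0.6, 0.2, -4.1]
grip_width: 0.0512
shift [ 0.0004 -0.0009  0.0006] turn [ 0.01 -0.01  0.07] | shift in target axes [ 0.0004 -0.0009  0.0006] t 43.65
```

```bash
python3 -m crank '[0,0,0.001,0,0,0,0,0,0,0,0,0,0,0,0,0,0,0]' -0.6; python3 go.py .5257 -.2276 .05 5.5; python3 -m crank '[0,0,-0.03,0,0,0,0,0,-0.05,0,0,0,0,0,-0.05,0,0,0,0,0,-0.05,0,0,0,0,0,-0.05,0,0,0,0,0,-0.05,0,0,0,0,0,0,0,0,0]'; python3 - <<'E'
from meas import *
im,de,T=grab('wrist','w16.png',1.5); t=tops(im,de,T); print(t)
for k,c in dict(can=(.5257,-.2276),oil=(.533,-.3051),jar=(.5403,-.3823)).items(): print(k,np.linalg.norm(t[k][0]-np.array(c)))
grab('scene','s16.png',1.5); grab('side','sd16.png',1.5)
E
```

```text
time_s: 43.95
position: [0.5286, -0.2289, 0.0518]
tool_rot: [2.108, 2.323, 0.003]
wrist_force: [0.1, -0.6, -0.4]
grip_width: 0.0683
shift [ 0.0015 -0.0027  0.0018] turn [0.24 0.12 0.06] | shift in target axes [ 0.0015 -0.0027  0.0018] t 43.95
time_s: 44.65
position: [0.5275, -0.2286, 0.3392]
tool_rot: [2.107, 2.321, 0.004]
wrist_force: [1.1, 0.2, -0.2]
grip_width: 0.0681
{'oil': (array([ 0.5321, -0.3023]), array([0.0434, 0.0457]), array([ 0.5319, -0.3022,  0.0235]), 0.1141), 'jar': (array([ 0.5388, -0.3808]), array([0.0476, 0.0509]), array([ 0.5389, -0.3807,  0.0261]), 0.094), 'can': (array([ 0.5254, -0.2278]), array([0.0523, 0.0527]), array([ 0.5254, -0.2278,  0.0269]), 0.1047)}
can 0.0003605551275463746
oil 0.0029410882339705228
jar 0.0021213203435596446
```

View pics/w16.png

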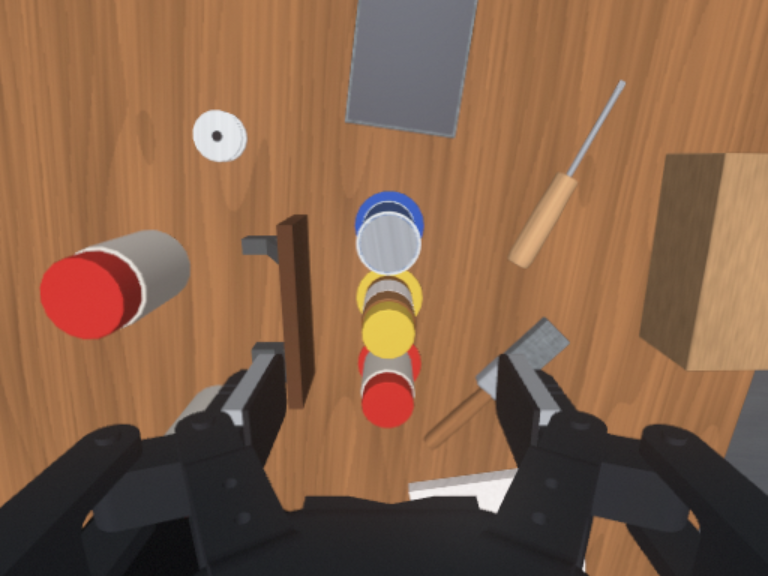

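View pics/s16.png

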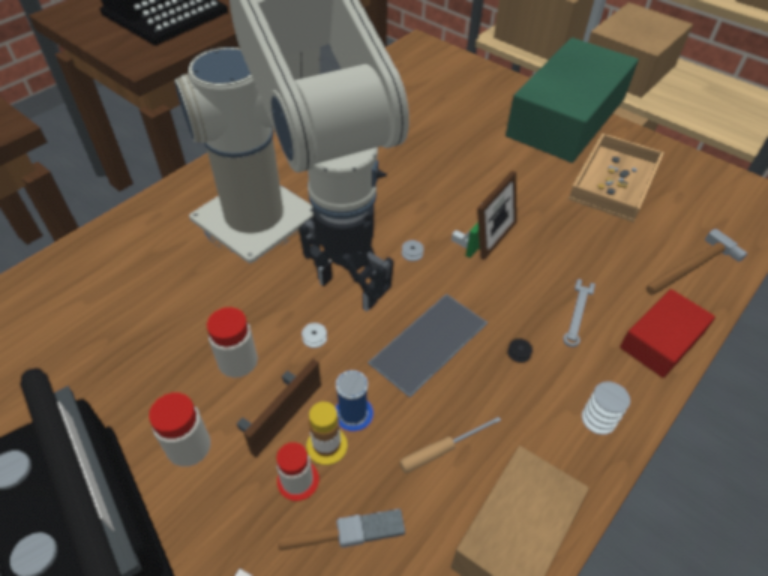

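View pics/sd16.png

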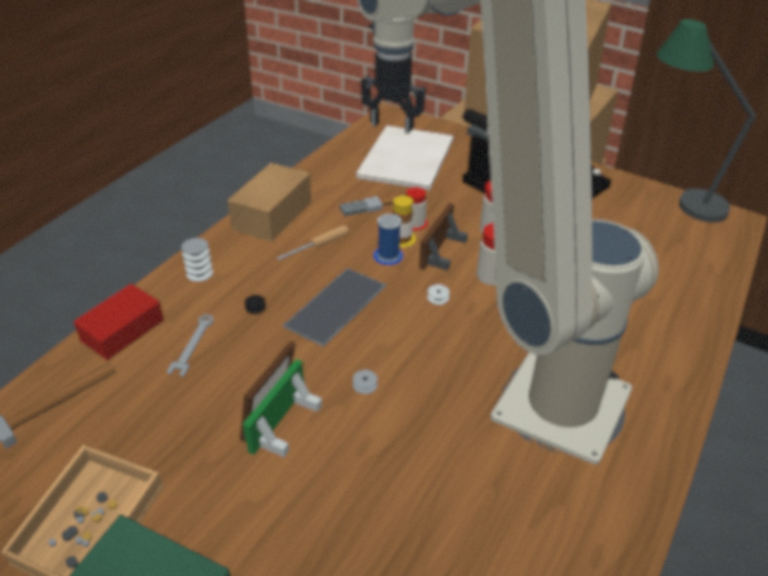

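All three containers stand on their own coasters: can (388,243), bottle (388,333) and jar (388,400) in the wrist view. The drawing still leans on the easel at (497,215) in the scene view, and the robot is well clear. Handing in.

```bash
python3 -c "
from plant import env
print(env.sign_off())"
```

```text
the job is handed in; nothing more can be done
None
```

I did the whole job and handed it in at about 45 s. All three containers waited on the mat while I moved the drawing to the green easel, and then each went back to its own coaster. No verdict was reported, so these are my own last checks:

- **Containers:** all upright. The can measured about 0.4 mm from its coaster's centre, the bottle 3 mm and the jar 2 mm (limit 13 mm).
- **Drawing:** when I let go it was about 2–3 mm off the easel's middle and 0.2° off square. Its top edge was at the height a 12° lean gives. The last scene and side pictures show it still leaning there, but I did not measure it again.
- **Robot:** touching nothing, about 0.2 m above the containers.

**Disagreements and rough spots:**
- Lowering the drawing, it pressed on the bench for one step, with about 52 N at the wrist (limit 120 N). I backed off before releasing it.
- Repeat wrist-camera readings of the bottle and jar differed by 2–3 mm between viewpoints, well within tolerance.

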